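# Centre the weighing pan and tip in the salvaged parts

### The job

Get the salvaged parts onto the counting scale: with gentle fingertip taps on its two ends, never gripping or lifting it, bed the yellow pan on its platform by tapping it from the near end until it is some 15 mm past the red mark, then from the far end until it is some 15 mm short of it, then from either end until it stands centred on the mark. Then lay every loose part (heat sink, transformer, relay, terminal block, whichever are there) on the blue tipping tray, lift its orange handle so that they all slide into the pan, and put the tray down level again. Finish with the pan still centred on the mark, tapping it again if it has shifted, and leave the solder reel, bottle and screwdriver alone.

Things in the scene. Friction and masses are not known exactly. Their poses are not given: they have to be found in the camera images.
- scale: The counting scale: a white base with a steel platform, a white console with a green display on its -y side and a blue tipping tray pivoted on its +y side, all fixed. Origin: on the bench, straight under the centring mark. Its x axis runs along the two black guide rails, +x away from the robot (within about 0.2 rad of world x); its y axis runs from the platform towards the tray.
- mark (a point): The centring mark, at the middle of the platform's top face (40 mm above the bench), same axes as the scale. It is a red line across the platform (along y), carried on as a red stripe over the rails and the edge of the console. The platform is 300 mm long in x. The rails run along x, 14 mm high, and stand either side of the pan with 3.5 mm play each, so the pan can only slide along x.
- pan: The yellow open weighing pan, loose on the platform between the rails: 176 mm (x) by 140 mm (y), 60 mm high, walls and floor 5 mm, 0.3 kg; rim 100 mm above the bench. Origin: middle of its underside; centred when this is on the mark (black line at the middle of each long side meets the red mark). Tap its short ends (facing -x and +x). Starts 20 to 35 mm short of the mark (-x).
- tray (a joint): Tilt of the blue tipping tray about its hinge, rad: 0 level and down on its rest, growing as the handle end is lifted, stop at 1.25. It falls back by its own weight (0.3 kg) when let go. Parts slide off over the open lip into the pan by about 0.7 to 0.9 rad; 1.15 empties it.
- tray_hinge (a point): Hinge axis of the tray (along the scale's x), 58 mm from the mark towards +y, 136 mm above the bench. Its frame turns with the tray. The tray's lip reaches 22 mm over the pan's +y edge, 36 mm above its rim.
- tray_floor (a point): Middle of the tray's inner floor, 142 mm above the bench when level, 85 mm from the hinge; its frame turns with the tray (x along the hinge, y towards the handle). The floor is 150 mm wide (x) between 22 mm high side walls and about 180 mm long, from the open lip (y = -95 mm) to the end wall (y = +87 mm).
- tray_handle (a point): Middle of the orange handle bar, a round bar 12 mm thick and 110 mm long along the tray's x, at the end of the tray away from the pan: 222 mm from the hinge along the tray and 10 mm above the hinge axis; 45 mm clear of the end wall. It can be pinched from above (fingers closing along the tray's y) and may turn between the fingers as the tray is lifted in an arc about the hinge.
- heatsink: A silver finned aluminium heat sink: a block 62 x 40 x 28 mm (x, y, z), loose, lying on the bench to the robot's left. Origin: middle of its underside. May be absent.
- transformer: A small transformer, dark steel core with orange winding: a block 60 x 42 x 36 mm (x, y, z), loose, lying on the bench to the robot's left. Origin: middle of its underside. May be absent.
- relay: A blue plastic relay with a white label: a block 60 x 30 x 34 mm (x, y, z), loose, lying on the bench to the robot's left. Origin: middle of its underside. May be absent.
- terminal: A green screw-terminal block: a block 62 x 32 x 26 mm (x, y, z), loose, lying on the bench to the robot's left. Origin: middle of its underside. May be absent.
- solder_reel: Bystander: steel reel of solder, 60 mm across, 60 mm high, to the right. Origin: middle of its underside.
- flux_bottle: Bystander: amber bottle, 44 mm across, 110 mm high, beyond the tray. Origin: middle of its underside.
- screwdriver: Bystander: red screwdriver lying beyond the loose parts, about 200 mm long.

How it is judged:
By the outcome, as a careful person would: the job done as asked, in the order asked, and still so for the second after the job is handed in, with the robot touching nothing.
Of heatsink, transformer, relay, terminal only 2 to 4 are there at a start; the rules pass over those that are not, and their reading is None.
At some moment in a run one of pan may be knocked a few centimetres aside while the robot is not near it.
Once in a run the grip may slacken for a moment while it holds something.
It also fails if it takes over 210 s, if anything falls off the work surface, if the arm or the gripper's body presses on something with over 40 N, if the wrist force passes 120 N, or if a joint passes its speed limit or range.

### The arm

A 6-joint arm with a two-finger parallel gripper is mounted at the origin on the work surface. World frame = base frame: x ahead of the robot, y to its left, z up, the work surface at z = 0. Lengths are in m, angles in rad, forces in N, time in s.
With the tool pointing down it reaches from about 0.275 to 0.825 m from the base axis. Payload 4.9 kg.
Tool frame: the origin (TCP) lies midway between the tips of the shut fingers; the grasp point (between the pads) lies 19 mm behind it; z points along the fingers, y is the line along which they close (so a half turn about z gives the same grasp; the last joint's range is limited). The gripper opens to 85 mm and grips with 20 to 120 N. Pads are 22 mm wide; open, the fingers measure 114 mm over their backs; the gripper's body (76 mm by 85 mm) begins 54 mm behind the grasp point. The pads swing forward as they close: fully open they stand 13 mm farther back than shut.
Start: joints at [-1.287, 0.326, -0.193, 1.052, 0, 1.437], TCP at [0.223, -0.503, 0.208] pointing down, gripper open.
Joint ranges: [-2.65, 2.65], [-0.97, 1.79], [-1.3, 1.35], [-1.93, 2.1], [-1.47, 1.37], [-3.14, 3.14]. Speed limits (rad/s): [2.57, 2.57, 3.14, 3.14, 3.14, 3.14].

### API

Orientations are given as [roll, pitch, yaw] about the fixed x, y, z axes, in that order (R = Rz(yaw) Ry(pitch) Rx(roll)).
In Python, from bench import bot gives the robot as it stands.
- The arm moves only by the shell command python3 steer.py 'ROWS' [FORCE]. ROWS is one flat JSON list of numbers that holds 1 to 8 rows one after another, with no inner brackets; each row has 5 numbers: the finger opening in m, then dx, dy, dz in units of 5 mm, then a turn about the tool's z in units of 0.1 rad; each row is the pose to reach, as a shift and turn from the pose commanded when the command began, along the tool's axes at that moment; what a row does not reach only later rows make up. A row lasts 1/10 s, in which the tool goes at most 0.05 m and 0.15 rad, less where a joint would pass 70% of its speed; a pose out of reach is approached as far as the arm can. The fingers move at their own pace and stop on an object; FORCE is the grip in N (left out, the last holds). Time passes only in rows, so rows that do not move let the fingers close. It prints the time, the measured TCP pose, the force, the opening and the grip force at its end. Input that does not fit is refused with a message, and nothing moves.
- bot.read_state(): the state, without advancing time (a new reading comes with each control period).
- bot.camera(name): name is "scene" or "top" or "wrist"; returns the picture (420x560x3 uint8, blue, green, red); there is no depth.
- bot.camera_params(name): a dict with "camera_matrix" (3x3 intrinsics, pixels), "rvec" (rotation vector, rad) and "tvec" (3), from world to camera coordinates, as OpenCV has them. Camera axes: x right, y down, z forward; pixel columns grow to the right and rows downward; lengths in m; the calibration is good to about 2 mm. A picture is of the moment at which its call begins: read the wrist's pose just before it. camera_params takes no time and is no camera call; for the wrist camera it gives the pose at the moment of the call.
- bot.sign_off(): hands the job in; it is judged then, once.
The state is a dict: "clock": time; "joints": joint angles; "joint_vel": joint speeds; "effort": joint torques, N m; "position": TCP position; "tcp_rot": TCP orientation; "force": force on the tool from outside, world axes, zero at the start; "torque": the same for the moment, N m; "finger_gap": finger opening in m; "finger_force": force on a finger pad.
Only numpy, scipy, OpenCV 4.12 (cv2) and the standard library are available. Lean on these libraries where they do the work, as an engineer would, in place of code of your own. Each camera call takes 0.05 s, during which the arm holds its last target. There are 200 camera calls.

## Working session

There is one attempt and no reset: what is moved stays moved. The work goes in short steps, Python scripts to look and compute and a shell command to move; the robot and the scene stay as the last step left them, time stands still between calls to the robot, and variables do not carry over. Pictures are saved under pics/ and viewed, at most 14 in all, crops included, and the job is handed in when it is done.

```bash
ls; mkdir -p pics
python3 - <<'E'
from bench import bot
import cv2
for n in("scene","top"):
    cv2.imwrite(f"pics/{n}0.png",bot.camera(n)); p=bot.camera_params(n); print(n,p)
print(bot.read_state())
E
```

```text
bench.py
pics
steer.py
scene {'camera_matrix': array([[437.70992227,   0.        , 278.16284004],
       [  0.        , 437.70992227, 210.81462482],
       [  0.        ,   0.        ,   1.        ]]), 'rvec': array([ 0.81084313,  2.63712514, -0.97468423]), 'tvec': array([ 0.51227261, -0.14450005,  1.39884696])}
top {'camera_matrix': array([[503.24603365,   0.        , 272.70632188],
       [  0.        , 503.24603365, 208.31493793],
       [  0.        ,   0.        ,   1.        ]]), 'rvec': array([ 2.19122131, -2.14155403,  0.11239129]), 'tvec': array([-0.05254512,  0.59543642,  1.56504668])}
{'clock': 0.1, 'joints': array([-1.28720891e+00,  3.26884235e-01, -1.93473428e-01,  1.05197060e+00,
        2.19167835e-05,  1.43659892e+00]), 'joint_vel': array([-0.00036635, -0.00302898,  0.00281952, -0.00138143, -0.00122751,
        0.00120381]), 'effort': array([ 2.22332628e-04, -4.44239223e+01,  2.63038105e+01,  7.91129773e-03,
       -2.09391087e-04, -8.17641507e-06]), 'position': array([ 0.22302154, -0.50216448,  0.20697623]), 'tcp_rot': array([-3.14007742e+00, -2.26685252e-04,  4.17784629e-01]), 'force': array([-0.29735237, -0.47449937,  0.30836492]), 'torque': array([0.0142472 , 0.00403247, 0.03619401]), 'finger_force': 0.0, 'finger_gap': 0.08483687102713323}
```
View pics/top0.png

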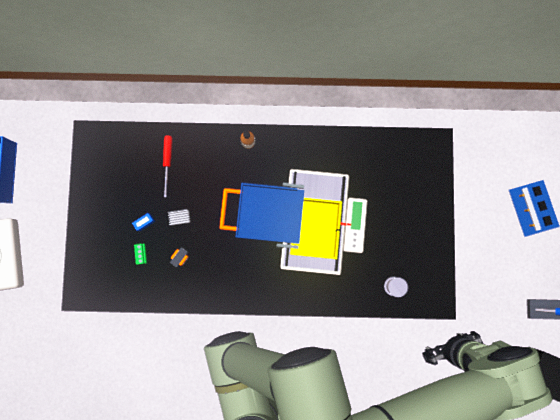

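View pics/scene0.png

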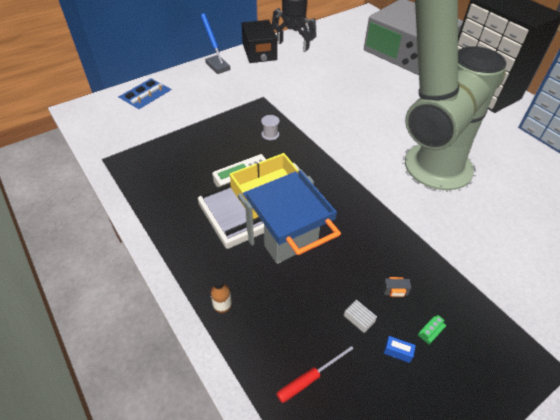

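All four parts are present: relay (142,221), heat sink (178,217), terminal (140,253) and transformer (179,257) in the top image. The pan is at about (320,228) and the mark stripe at about (345,224). I'll write measuring helpers.

Create h.py:
```python
import numpy as np, cv2
from bench import bot
def ray(p,uv,z):
    R=cv2.Rodrigues(p["rvec"])[0]; C=-R.T@p["tvec"]
    uv=np.asarray(uv,float).reshape(-1,2)
    d=np.c_[uv,np.ones(len(uv))]@np.linalg.inv(p["camera_matrix"]).T@R
    return C+d*((z-C[2])/d[:,2])[:,None]
def proj(p,X): return cv2.projectPoints(np.asarray(X,float).reshape(-1,3),p["rvec"],p["tvec"],p["camera_matrix"],None)[0][:,0]
COL={"green":((45,100,50),(80,255,255)),"blue":((100,120,60),(125,255,255)),"yellow":((25,120,80),(35,255,255)),"orange":((8,150,80),(20,255,255)),"red":((0,150,80),(6,255,255))}
def blobs(img,c,amin=20):
    m=cv2.inRange(cv2.cvtColor(img,cv2.COLOR_BGR2HSV),*COL[c])
    cs,_=cv2.findContours(m,cv2.RETR_EXTERNAL,cv2.CHAIN_APPROX_NONE)
    return sorted([k[:,0] for k in cs if cv2.contourArea(k)>amin],key=len,reverse=True)
def rect(p,k,z):
    w=ray(p,k,z)[:,:2]; (c,s,a)=cv2.minAreaRect((w*1000).astype(np.float32))
    if s[0]<s[1]: s=s[::-1]; a+=90
    a=(a+90)%180-90
    return np.r_[np.array(c)/1000,np.array(s)/1000,np.radians(a)]   # x y long short angle of long side
def shift(to,yaw=None):
    """tool-axis shift from measured pose to world target"""
    s=bot.read_state(); y=s["tcp_rot"][2]; d=np.array(to)-s["position"]; c,sn=np.cos(y),np.sin(y)
    t=0 if yaw is None else -(yaw-y)
    return np.round([c*d[0]+sn*d[1], sn*d[0]-c*d[1], -d[2], t],4)
np.set_printoptions(precision=4,suppress=True)
```

Run:
```python
from h import *
img=cv2.imread("pics/top0.png");p=bot.camera_params("top")
for c,z in(("green",.026),("blue",.034),("yellow",.1),("orange",.146),("red",.054)):
    for k in blobs(img,c): print(c,k.mean(0),rect(p,k,z))
for u,z in(((178,217),.028),((179,257),.036),((396,287),.06),((248,140),.1)): print(ray(p,u,z))
w=bot.camera_params("wrist");R=cv2.Rodrigues(w["rvec"])[0];print(-R.T@w["tvec"],R,w["camera_matrix"])
```

```text
green [356.1912 215.    ] [ 0.5818 -0.3049  0.0859  0.0278 -0.0798]
green [139.9167 253.45  ] [0.4448 0.3769 0.0676 0.0379 0.1402]
blue [268.9657 212.6652] [ 0.5826 -0.0281  0.2025  0.1775  1.4895]
blue [533.5886 207.9177] [ 0.6172 -0.8646  0.1542  0.1155  0.3026]
blue [  6.5497 169.3775] [0.7043 0.8092 0.2161 0.0513 0.0799]
blue [142.7451 221.6863] [ 0.5441  0.3705  0.0668  0.0396 -0.9713]
blue [557.25 311.05] [ 0.2953 -0.9271  0.0214  0.0124 -0.0368]
yellow [315.9604 229.7797] [ 0.5342 -0.1715  0.1766  0.1436 -0.0873]
orange [390.0963  82.3211] [ 0.9752 -0.3804  0.2932  0.0187 -1.5679]
orange [227.1017 208.7034] [ 0.58    0.0857  0.1057  0.0401 -0.0829]
orange [246.814 137.907] [ 0.794   0.0434  0.0389  0.0333 -1.4208]
orange [183.2273 259.5455] [ 0.4281  0.2183  0.035   0.0092 -0.6431]
red [166.9079 151.1447] [0.7706 0.2998 0.1001 0.0253 0.0442]
[[0.5623 0.261  0.028 ]]
[[0.436  0.2509 0.036 ]]
[[ 0.3597 -0.4222  0.06  ]]
[[0.799  0.0418 0.1   ]]
[ 0.2858 -0.4751  0.3732] [[ 0.4047 -0.9145 -0.0013]
 [-0.8811 -0.3903  0.267 ]
 [-0.2447 -0.1069 -0.9637]] [[318.4368   0.     283.9227]
 [  0.     318.4368 207.6786]
 [  0.       0.       1.    ]]
```

The rows are not in the units I measure in: shifts go in units of 5 mm and turns go in units of 0.1 rad. I convert before sending: 0.2 m is 40, -0.12 m is -24, 0.5 rad is 5.

```bash
python3 steer.py '[0, 8, -4, -4, 1.5, 0, 16, -8, -10, 3, 0, 24, -12, -18, 4.5, 0, 32, -16, -18.6, 5, 0, 40, -20, -18.6, 5, 0, 48, -24, -18.6, 5, 0, 56, -28, -18.6, 5, 0, 69.6, -35.2, -18.6, 5]' 30
python3 steer.py '[0, 0, 0, 0, 0, 0, 0, 0, 0, 0, 0, 0, 0, 0, 0]'
python3 - <<'E'
from h import *
p=bot.camera_params("wrist"); img=bot.camera("wrist"); cv2.imwrite("pics/w1.png",img); np.save("w1.npy",p)
E
```

```text
clock: 0.9
position: [0.4539, -0.2204, 0.3005]
tcp_rot: [3.141, 0.0, -0.083]
force: [1.3, -1.5, 0.2]
finger_gap: 0.0001
finger_force: 0.0
clock: 1.2
position: [0.4526, -0.2224, 0.3004]
tcp_rot: [3.142, 0.001, -0.083]
force: [-0.5, 0.3, -0.7]
finger_gap: 0.0
finger_force: 0.0
```

View pics/w1.png

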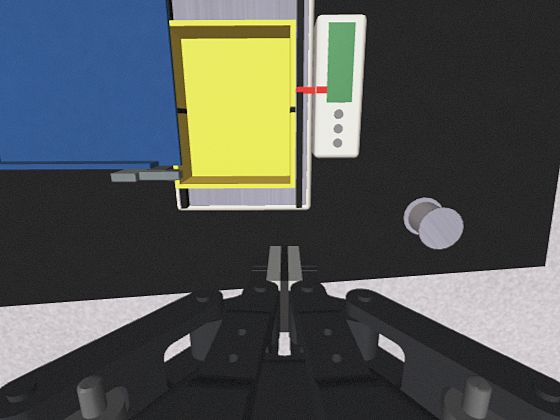

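```bash
cat >> h.py <<'E'
def panmark(img,p,yaw=-0.083,verbose=False):
    ex=np.array([np.cos(yaw),np.sin(yaw)]); ey=np.array([-ex[1],ex[0]])
    hsv=cv2.cvtColor(img,cv2.COLOR_BGR2HSV)
    m=cv2.inRange(hsv,(0,150,80),(6,255,255))|cv2.inRange(hsv,(174,150,80),(180,255,255))
    n,_,st,ce=cv2.connectedComponentsWithStats(m)
    v,u=np.nonzero(m); W=ray(p,np.c_[u,v],.054)[:,:2]
    k=blobs(img,"yellow")[0]; P=ray(p,k,.1)[:,:2]
    px=P@ex; py=P@ey
    (c,s,a)=cv2.minAreaRect((P*1000).astype(np.float32))
    # red pixels within 18 mm of the pan's -y side (the rail)
    ylo=np.percentile(py,1); wy=W@ey; sel=(wy<ylo+.006)&(wy>ylo-.018)&(abs(W@ex-px.mean())<.12)
    mx=np.median(W[sel]@ex) if sel.any() else np.nan
    lo,hi=np.percentile(px,[.5,99.5]); lo,hi=px.min(),px.max()
    return dict(lo=lo,hi=hi,len=hi-lo,mark=mx,off=(lo+hi)/2-mx,ylo=ylo,nred=int(sel.sum()),rect=(c,s,a))
E
python3 - <<'E'
from h import *
img=cv2.imread("pics/w1.png");p=np.load("w1.npy",allow_pickle=True).item()
for y in(-.083,-.09,-.1,-.076): print(y,panmark(img,p,y))
# edges lines: pan far rim, -y rim, platform -y border
print("rim far",ray(p,[(172,21),(295,21)],.1)[:,:2],"near",ray(p,[(176,187),(294,187)],.1)[:,:2],"side",ray(p,[(295,25),(294,185)],.1)[:,:2])
print("red",ray(p,[(298,90),(309,90)],.054), "panline",ray(p,[(293,109)],.1))
print("tray",ray(p,[(5,165),(178,165)],.16))
E
```

```text
-0.083 {'lo': np.float64(0.4603625219683977), 'hi': np.float64(0.6363483280076455), 'len': np.float64(0.1759858060392478), 'mark': np.float64(0.5734981438328854), 'off': np.float64(-0.025142718844863854), 'ylo': np.float64(-0.19587688539711348), 'nred': 70, 'rect': ((536.4940795898438, -170.3458251953125), (140.110595703125, 176.00958251953125), 85.66130065917969)}
-0.09 {'lo': np.float64(0.46078851369044244), 'hi': np.float64(0.6375348635742838), 'len': np.float64(0.17674634988384136), 'mark': np.float64(0.5749213396386081), 'off': np.float64(-0.025759651006245), 'ylo': np.float64(-0.19254856813509685), 'nred': 70, 'rect': ((536.4940795898438, -170.3458251953125), (140.110595703125, 176.00958251953125), 85.66130065917969)}
-0.1 {'lo': np.float64(0.4613422104207387), 'hi': np.float64(0.6394054013866508), 'len': np.float64(0.1780631909659121), 'mark': np.float64(0.5768970897198336), 'off': np.float64(-0.026523283816138776), 'ylo': np.float64(-0.18777750314140693), 'nred': 76, 'rect': ((536.4940795898438, -170.3458251953125), (140.110595703125, 176.00958251953125), 85.66130065917969)}
-0.076 {'lo': np.float64(0.4598591725460175), 'hi': np.float64(0.6358680328478116), 'len': np.float64(0.17600886030179408), 'mark': np.float64(0.5720287000276005), 'off': np.float64(-0.024165097330685947), 'ylo': np.float64(-0.1991956047309373), 'nred': 64, 'rect': ((536.4940795898438, -170.3458251953125), (140.110595703125, 176.00958251953125), 85.66130065917969)}
rim far [[ 0.6275 -0.1218]
 [ 0.6169 -0.2477]] near [[ 0.4552 -0.0956]
 [ 0.4436 -0.2336]] side [[ 0.6132 -0.2475]
 [ 0.446  -0.2337]]
red [[ 0.5537 -0.2482  0.054 ]
 [ 0.5526 -0.2616  0.054 ]] panline [[ 0.5309 -0.2391  0.1   ]]
tray [[ 0.5012  0.0431  0.16  ]
 [ 0.4872 -0.123   0.16  ]]
```

Pan is 25 mm short of the mark; scale yaw is −0.083, and the mark is at about (0.561, −0.173). Next come the near-end taps.

In the tool's units: 0.22 m is 44, 0.2 m is 40.

```bash
python3 steer.py '[0, -5, -4.6, 4, 0, 0, -10, -9.2, 8, 0, 0, -10, -9.2, 16, 0, 0, -10, -9.2, 24, 0, 0, -10, -9.2, 32, 0, 0, -10, -9.2, 40, 0, 0, -10, -9.2, 44, 0, 0, -10, -9.2, 44, 0]'
python3 steer.py '[0, 2, 0, 0, 0, 0, 3.6, 0, 0, 0, 0, 4.8, 0, 0, 0, 0, 5.6, 0, 0, 0, 0, 6.4, 0, 0, 0, 0, 7.2, 0, 0, 0, 0, 8, 0, 0, 0, 0, 8.4, 0, 0, 0]'
python3 steer.py '[0, 0.6, 0, 0, 0, 0, 1.2, 0, 0, 0, 0, 1.4, 0, 0, 0, 0, 1.4, 0, 0, 0, 0, 0, 0, 0, 0, 0, -3, 0, 0, 0, 0, -6, 0, 0, 0, 0, -6, 0, 0, 0]'
python3 steer.py '[0, 0, 0, -10, 0, 0, 0, 0, -20, 0, 0, 4, 0, -30, 0, 0, 10, 4, -36, 0, 0, 14, 8, -44, 0, 0, 16, 9.2, -44, 0, 0, 16, 9.2, -44, 0, 0, 16, 9.2, -44, 0]'
python3 - <<'E'
from h import *
p=bot.camera_params("wrist"); img=bot.camera("wrist"); cv2.imwrite("pics/w2.png",img)
print(panmark(img,p)); print(bot.read_state()["position"])
E
```

```text
clock: 2.05
position: [0.4041, -0.1717, 0.0782]
tcp_rot: [-3.139, 0.005, -0.085]
force: [-0.7, 0.2, 0.5]
finger_gap: -0.0003
finger_force: 0.0
clock: 2.85
position: [0.4494, -0.1753, 0.0807]
tcp_rot: [3.142, -0.0, -0.082]
force: [0.1, 0.3, -0.3]
finger_gap: 0.0
finger_force: 0.0
clock: 3.65
position: [0.4165, -0.1719, 0.0804]
tcp_rot: [-3.141, 0.002, -0.083]
force: [-0.2, 0.5, 0.0]
finger_gap: 0.0002
finger_force: 0.0
clock: 4.45
position: [0.4943, -0.2246, 0.2993]
tcp_rot: [-3.14, 0.002, -0.082]
force: [0.9, 0.1, -1.2]
finger_gap: -0.0002
finger_force: 0.0
{'lo': np.float64(0.4599770232013549), 'hi': np.float64(0.6367482446381841), 'len': np.float64(0.17677122143682922), 'mark': np.float64(0.5736315977764683), 'off': np.float64(-0.025268963856698745), 'ylo': np.float64(-0.1958426267693619), 'nred': 60, 'rect': ((536.063720703125, -170.7857666015625), (139.90505981445312, 176.48265075683594), 85.40764617919922)}
[ 0.4939 -0.2243  0.2992]
```

View pics/w2.png

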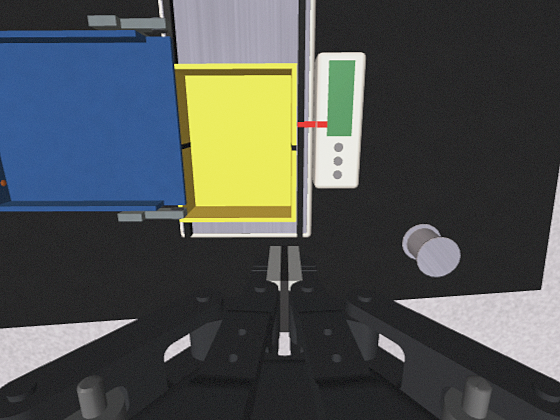

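```bash
python3 steer.py '[0, -9, -9.2, 0, 0, 0, -17, -9.2, 8, 0, 0, -18, -9.2, 18, 0, 0, -18, -9.2, 28, 0, 0, -18, -9.2, 38, 0, 0, -18, -9.2, 44, 0, 0, -18, -9.2, 44, 0, 0, -18, -9.2, 44, 0]'
python3 steer.py '[0, 2, 0, 0, 0, 0, 3.6, 0, 0, 0, 0, 4.8, 0, 0, 0, 0, 5.6, 0, 0, 0, 0, 6.4, 0, 0, 0, 0, 7.2, 0, 0, 0, 0, 8, 0, 0, 0, 0, 8, 0, 0, 0]'
python3 - <<'E'
from h import *
w=np.load("w1.npy",allow_pickle=True).item()
print(ray(w,[(245,208)],.04))
p=bot.camera_params("wrist"); img=bot.camera("wrist"); cv2.imwrite("pics/w3.png",img)
img=bot.camera("top")
cv2.imwrite("pics/t3.png",cv2.resize(img[150:300,200:420],None,fx=3,fy=3,interpolation=cv2.INTER_CUBIC))
E
```

```text
clock: 5.3
position: [0.4079, -0.1711, 0.0807]
tcp_rot: [-3.14, 0.003, -0.082]
force: [1.0, -0.2, 0.2]
finger_gap: 0.0001
finger_force: 0.0
clock: 6.1
position: [0.4495, -0.1754, 0.0806]
tcp_rot: [3.142, -0.0, -0.082]
force: [-0.6, -0.0, 0.7]
finger_gap: 0.0001
finger_force: 0.0
[[ 0.4069 -0.1643  0.04  ]]
```

View pics/w3.png

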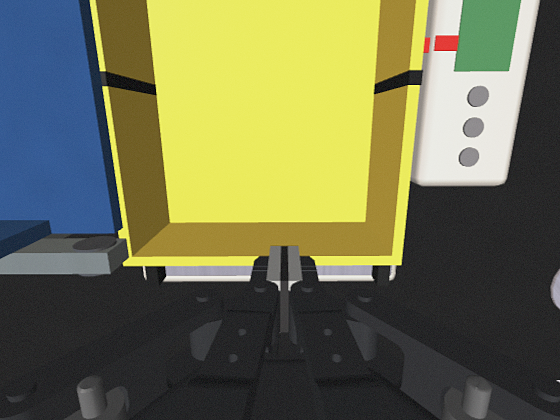

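Run:
```python
from h import *
s=bot.read_state();p=bot.camera_params("wrist"); img=cv2.imread("pics/w3.png")
t=s["position"]; print(t,proj(p,[t, t+[0,0,.019],t+[-.011,0,0],t+[.011,0,0]]))
print(panmark(img,p))
print(ray(p,[(270,262),(270,223)],.1), ray(p,[(270,223)],.045), ray(p,[(428,45),(440,42)],.054))
w=np.load("w1.npy",allow_pickle=True).item()
for z in(.06,.08,.1,.12): print(z,[np.ptp(ray(c,uv,z)[:,0]) for c,uv in((w,[(245,21),(245,187)]),)],ray(w,[(245,187)],z),ray(p,[(270,262)],z))
```

```text
[ 0.4488 -0.1753  0.0806] [[283.8378 246.386 ]
 [283.8128 260.9193]
 [285.4465 264.2992]
 [282.1753 227.8741]]
{'lo': np.float64(0.4825375463659456), 'hi': np.float64(0.57703329884691), 'len': np.float64(0.09449575248096442), 'mark': nan, 'off': np.float64(nan), 'ylo': np.float64(-0.17678081507771612), 'nred': 0, 'rect': ((517.2483520507812, -172.69921875), (95.38098907470703, 94.47591400146484), 85.23233032226562)}
[[ 0.449  -0.1683  0.1   ]
 [ 0.4695 -0.1703  0.1   ]] [[ 0.4516 -0.1662  0.045 ]] [[ 0.5499 -0.2633  0.054 ]
 [ 0.5508 -0.2698  0.054 ]]
0.06 [np.float64(0.19161965592224073)] [[ 0.4405 -0.1706  0.06  ]] [[ 0.4304 -0.1648  0.06  ]]
0.08 [np.float64(0.18219283328910946)] [[ 0.4444 -0.1734  0.08  ]] [[ 0.4397 -0.1666  0.08  ]]
0.1 [np.float64(0.17276601065597819)] [[ 0.4484 -0.1763  0.1   ]] [[ 0.449  -0.1683  0.1   ]]
0.12 [np.float64(0.16333918802284692)] [[ 0.4524 -0.1791  0.12  ]] [[ 0.4583 -0.1701  0.12  ]]
```

View pics/t3.png

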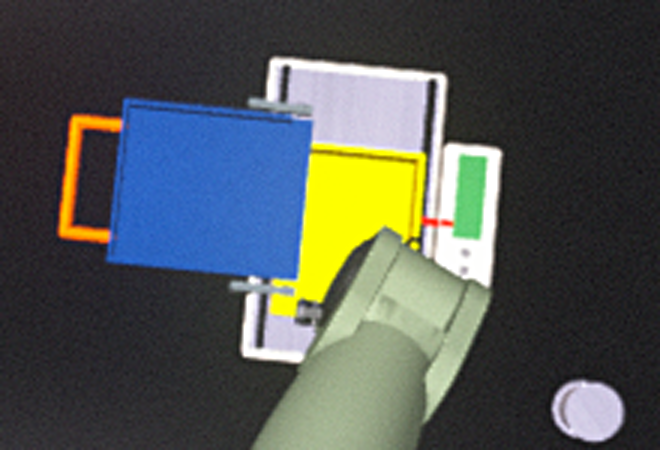

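The fingertip renders over the rim and there is no contact force, so the tip is passing above the rim. I'll back off, go lower and watch the force.

```bash
python3 steer.py '[0, -8, 0, 0, 0, 0, -9, 0, 0, 0, 0, -9, 0, 3, 0, 0, -9, 0, 5.2, 0, 0, -9, 0, 5.2, 0, 0, -6, 0, 5.2, 0, 0, -4, 0, 5.2, 0, 0, -3, 0, 5.2, 0]'
python3 steer.py '[0, 1, 0, 0, 0, 0, 2, 0, 0, 0, 0, 2.4, 0, 0, 0]'
python3 steer.py '[0, 0.8, 0, 0, 0, 0, 1.6, 0, 0, 0, 0, 1.8, 0, 0, 0]'
python3 - <<'E'
from h import *
p=bot.camera_params("wrist"); img=bot.camera("wrist"); cv2.imwrite("pics/w4.png",img)
print(bot.read_state()["position"])
E
```

```text
clock: 7.0
position: [0.4355, -0.1745, 0.055]
tcp_rot: [3.141, -0.001, -0.082]
force: [-0.8, 0.2, -0.2]
finger_gap: 0.0003
finger_force: 0.0
clock: 7.3
position: [0.446, -0.1749, 0.0545]
tcp_rot: [-3.141, 0.0, -0.082]
force: [-1.4, -0.1, 0.7]
finger_gap: 0.0001
finger_force: 1.2
clock: 7.6
position: [0.4556, -0.176, 0.0546]
tcp_rot: [3.142, -0.001, -0.082]
force: [-3.0, -0.5, 0.7]
finger_gap: 0.0002
finger_force: 1.0
[ 0.4556 -0.1759  0.0547]
```

View pics/w4.png

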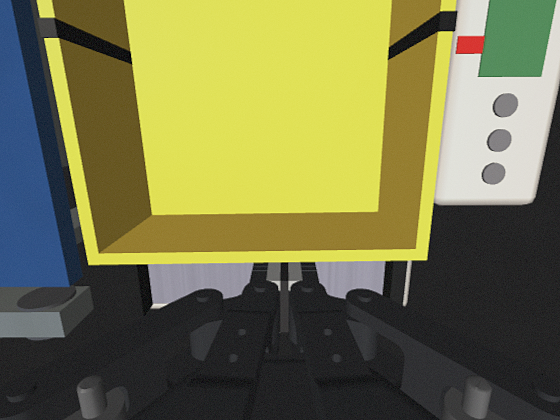

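```bash
cat >> h.py <<'E'
EX=np.array([np.cos(-.083),np.sin(-.083)]);EY=np.array([-EX[1],EX[0]])
MARK=.5735*EX-.126*EY
def sc(P): P=np.atleast_2d(P)[:,:2]-MARK; return np.c_[P@EX,P@EY]
E
python3 - <<'E'
from h import *
p=bot.camera_params("wrist")
print(sc(ray(p,[(95,263),(250,262),(425,260)],.1)), sc(ray(p,[(42,27),(447,21)],.1)), sc(ray(p,[(465,45)],.054)), sc(bot.read_state()["position"]))
E
```

```text
[[-0.0936  0.0666]
 [-0.0931  0.0024]
 [-0.0922 -0.0699]] [[-0.006   0.0707]
 [-0.0042 -0.067 ]] [[-0.0021 -0.0979]] [[-0.1049 -0.0115]]
```

In the tool's units: 0.019 m is 3.8, 0.018 m is 3.6.

```bash
python3 steer.py '[0, 0.8, 0, 0, 0, 0, 1.6, 0, 0, 0, 0, 2.4, 0, 0, 0, 0, 3.2, 0, 0, 0, 0, 3.6, 0, 0, 0, 0, 3.8, 0, 0, 0, 0, 3.8, 0, 0, 0]'
python3 steer.py '[0, -6, 0, 0, 0, 0, -8, 0, 0, 0, 0, -8, 0, -10, 0, 0, -8, 0, -20, 0, 0, 0, 0, -30, 0, 0, 6, 4, -40, 0, 0, 14, 6.8, -49, 0, 0, 14, 6.8, -49, 0]'
python3 steer.py '[0, 0, 0, 0, 0, 0, 0, 0, 0, 0]'
python3 - <<'E'
from h import *
p=bot.camera_params("wrist"); img=bot.camera("wrist"); cv2.imwrite("pics/w5.png",img)
print(panmark(img,p)); print(sc(bot.read_state()["position"]))
E
```

```text
clock: 8.35
position: [0.4741, -0.1774, 0.0547]
tcp_rot: [3.142, -0.0, -0.082]
force: [-1.0, -0.1, -1.2]
finger_gap: -0.0001
finger_force: 0.6
clock: 9.15
position: [0.5435, -0.2181, 0.3032]
tcp_rot: [3.14, -0.005, -0.082]
force: [-0.1, -0.0, 0.1]
finger_gap: -0.0001
finger_force: 0.0
clock: 9.35
position: [0.5413, -0.2171, 0.2996]
tcp_rot: [-3.142, -0.001, -0.082]
force: [-1.3, 0.7, -0.8]
finger_gap: -0.0005
finger_force: 0.0
{'lo': np.float64(0.49802480552952755), 'hi': np.float64(0.6769202600581937), 'len': np.float64(0.17889545452866618), 'mark': np.float64(0.5745686834573679), 'off': np.float64(0.01290384933649269), 'ylo': np.float64(-0.19674408829712572), 'nred': 66, 'rect': ((575.09326171875, -176.7364959716797), (132.0432586669922, 176.91583251953125), 87.11505889892578)}
[[-0.0171 -0.045 ]]
```

```bash
python3 steer.py '[0, -9, -8.6, 0, 0, 0, -17, -8.6, 8, 0, 0, -19.6, -8.6, 18, 0, 0, -19.6, -8.6, 28, 0, 0, -19.6, -8.6, 38, 0, 0, -19.6, -8.6, 46, 0, 0, -19.6, -8.6, 49, 0, 0, -19.6, -8.6, 49, 0]'
python3 steer.py '[0, 2.4, 0, 0, 0, 0, 4, 0, 0, 0, 0, 4.8, 0, 0, 0, 0, 5.4, 0, 0, 0, 0, 5.8, 0, 0, 0, 0, 6.1, 0, 0, 0, 0, 6.1, 0, 0, 0]'
python3 steer.py '[0, -6, 0, 0, 0, 0, -8, 0, 0, 0, 0, -8, 0, -10, 0, 0, -8, 0, -20, 0, 0, 0, 0, -30, 0, 0, 6, 4, -40, 0, 0, 14, 6.8, -49, 0, 0, 14, 6.8, -49, 0]'
python3 steer.py '[0, 0, 0, 0, 0, 0, 0, 0, 0, 0]'
python3 - <<'E'
from h import *
p=bot.camera_params("wrist"); img=bot.camera("wrist"); cv2.imwrite("pics/w6.png",img)
print(panmark(img,p)); print(sc(bot.read_state()["position"]))
E
```

```text
clock: 10.2
position: [0.442, -0.1634, 0.0511]
tcp_rot: [-3.138, 0.008, -0.082]
force: [-0.2, 0.6, -0.3]
finger_gap: 0.0
finger_force: 0.0
clock: 10.9
position: [0.4767, -0.1684, 0.0547]
tcp_rot: [-3.141, 0.001, -0.082]
force: [-3.5, 0.7, 1.3]
finger_gap: -0.0001
finger_force: 1.3
clock: 11.7
position: [0.5467, -0.2093, 0.303]
tcp_rot: [3.14, -0.005, -0.082]
force: [1.5, 0.1, 1.1]
finger_gap: -0.0
finger_force: 0.0
clock: 11.9
position: [0.5445, -0.2084, 0.2994]
tcp_rot: [-3.141, -0.001, -0.082]
force: [-0.2, -0.6, 0.1]
finger_gap: -0.0
finger_force: 0.0
{'lo': np.float64(0.5207331770999316), 'hi': np.float64(0.6683696678528477), 'len': np.float64(0.14763649075291607), 'mark': np.float64(0.5731282600172727), 'off': np.float64(0.021423162459117018), 'ylo': np.float64(-0.18753909666323132), 'nred': 25, 'rect': ((581.6318359375, -178.00831604003906), (114.65848541259766, 145.6069793701172), 86.58427429199219)}
[[-0.0147 -0.036 ]]
```

View pics/w6.png

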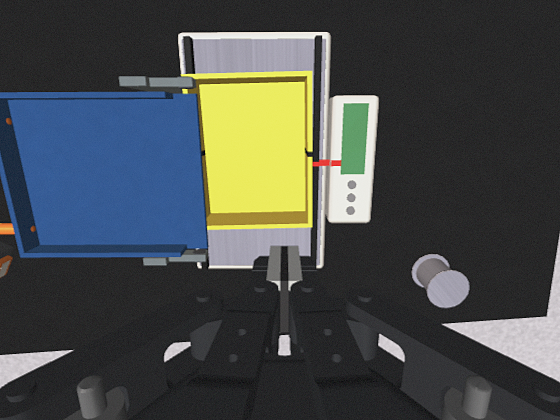

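```bash
cat >> h.py <<'E'
def pan(img,p):
    m=cv2.inRange(cv2.cvtColor(img,cv2.COLOR_BGR2HSV),(18,100,60),(38,255,255))
    m=cv2.morphologyEx(m,cv2.MORPH_CLOSE,np.ones((11,11),np.uint8))
    k=max(cv2.findContours(m,cv2.RETR_EXTERNAL,cv2.CHAIN_APPROX_NONE)[0],key=cv2.contourArea)[:,0]
    P=sc(ray(p,k,.1)); (c,s,a)=cv2.minAreaRect((P*1000).astype(np.float32))
    a=(a+45)%90-45
    cx=c[0]-np.sin(np.radians(a))*(0-c[1])   # centre line carried to y=0
    r=panmark(img,p)
    return dict(off_mm=round(cx,1),yaw=round(np.radians(a),3),size=np.round(s,1),c=np.round(c,1),red_mm=round((r["mark"]-.5735)*1000,1))
E
python3 - <<'E'
from h import *
p=bot.camera_params("wrist"); img=cv2.imread("pics/w6.png")
print(pan(img,p)); print(pan(cv2.imread("pics/w1.png"),np.load("w1.npy",allow_pickle=True).item()))
print(sc(ray(p,[(308,153),(205,153)],.1)),sc(ray(p,[(317,163)],.054)),sc(ray(p,[(260,74),(260,227)],.1)))
E
```

```text
{'off_mm': np.float64(14.4), 'yaw': np.float64(0.024), 'size': array([175.7, 140.5]), 'c': array([14.4,  2.5]), 'red_mm': np.float64(-1.9)}
{'off_mm': np.float64(-25.1), 'yaw': np.float64(0.001), 'size': array([176. , 140.3]), 'c': array([-25.1,   0.2]), 'red_mm': np.float64(-0.0)}
[[ 0.0168 -0.0632]
 [ 0.0169  0.0537]] [[-0.0006 -0.0784]] [[ 0.1002 -0.0104]
 [-0.0718 -0.0069]]
```

In the tool's units: 0.165 m is 33, 0.04 m is 8.

```bash
python3 steer.py '[0, 9, 0, 0, 0, 0, 18, -2, 0, 0, 0, 26, -4, 0, 0, 0, 32, -6.2, 0, 0, 0, 33, -6.2, 8, 0, 0, 33, -6.2, 16, 0, 0, 33, -6.2, 24, 0, 0, 33, -6.2, 32, 0]'
python3 steer.py '[0, 0, 0, 6, 0, 0, 0, 0, 12, 0, 0, 0, 0, 16, 0, 0, 0, 0, 17, 0, 0, 0, 0, 17, 0, 0, -2, 0, 17, 0, 0, -4, 0, 17, 0, 0, -5.6, 0, 17, 0]'
python3 -c "
from h import *
print(sc(bot.read_state()['position']))"
```

```text
clock: 12.75
position: [0.7091, -0.1898, 0.1364]
tcp_rot: [-3.14, 0.003, -0.082]
force: [0.6, -0.4, -0.6]
finger_gap: -0.0002
finger_force: 0.0
clock: 13.55
position: [0.684, -0.1888, 0.0565]
tcp_rot: [3.141, -0.003, -0.082]
force: [2.3, 0.4, 0.3]
finger_gap: 0.0003
finger_force: 1.0
[[ 0.1238 -0.0055]]
```

In the tool's units: -0.029 m is -5.8, -0.026 m is -5.2.

```bash
python3 steer.py '[0, -1, 0, 0, 0, 0, -2, 0, 0, 0, 0, -2.8, 0, 0, 0, 0, -3.6, 0, 0, 0, 0, -4.4, 0, 0, 0, 0, -5.2, 0, 0, 0, 0, -5.8, 0, 0, 0, 0, -5.8, 0, 0, 0]'
python3 -c "
from h import *
print(sc(bot.read_state()['position']))
p=bot.camera_params('wrist'); img=bot.camera('wrist'); cv2.imwrite('pics/w7.png',img); print(sc(ray(p,[(280,c) for c in (240,260)],.1)))"
python3 steer.py '[0, 6, 0, 0, 0, 0, 10, 0, 0, 0, 0, 10, 0, -10, 0, 0, 10, 0, -20, 0, 0, 0, 0, -30, 0, 0, -8, 2, -40, 0, 0, -16, 6.8, -49, 0, 0, -20, 6.8, -49, 0]'
python3 steer.py '[0, 0, 0, 0, 0, 0, 0, 0, 0, 0]'
python3 - <<'E'
from h import *
p=bot.camera_params("wrist"); img=bot.camera("wrist"); cv2.imwrite("pics/w8.png",img)
print(pan(img,p)); print(sc(bot.read_state()["position"]))
E
```

```text
clock: 14.35
position: [0.6534, -0.186, 0.0544]
tcp_rot: [-3.141, 0.001, -0.082]
force: [2.1, -0.4, 1.2]
finger_gap: -0.0001
finger_force: 0.8
[[ 0.0931 -0.0052]]
[[ 0.1147 -0.0038]
 [ 0.1059 -0.0037]]
clock: 15.2
position: [0.5616, -0.2099, 0.293]
tcp_rot: [3.141, 0.001, -0.082]
force: [0.3, -1.1, 0.7]
finger_gap: -0.0001
finger_force: 0.0
clock: 15.4
position: [0.5622, -0.21, 0.2923]
tcp_rot: [-3.142, 0.0, -0.083]
force: [1.0, -0.1, -1.0]
finger_gap: 0.0003
finger_force: 0.0
{'off_mm': np.float64(-5.3), 'yaw': np.float64(-0.001), 'size': array([141. , 175.6]), 'c': array([-5.3, -2.7]), 'red_mm': np.float64(1.4)}
[[ 0.0045 -0.0362]]
```

In the tool's units: 0.237 m is 47.4, -0.031 m is -6.2.

```bash
python3 steer.py '[0, 9, -2, 0, 0, 0, 18, -4, 0, 0, 0, 25, -6.2, 2, 0, 0, 25, -6.2, 10, 0, 0, 25, -6.2, 20, 0, 0, 25, -6.2, 30, 0, 0, 25, -6.2, 40, 0, 0, 25, -6.2, 47.4, 0]'
python3 steer.py '[0, 0, 0, 0, 0, 0, -3, 0, 0, 0, 0, -4.8, 0, 0, 0, 0, -6, 0, 0, 0, 0, -7, 0, 0, 0, 0, -8, 0, 0, 0, 0, -8.8, 0, 0, 0, 0, -9.2, 0, 0, 0]'
python3 steer.py '[0, 0, 0, 0, 0, 0, 8, 0, 0, 0, 0, 8, 0, -10, 0, 0, 8, 0, -20, 0, 0, 0, 0, -30, 0, 0, -8, 2, -40, 0, 0, -16, 6.8, -47.4, 0, 0, -16, 6.8, -47.4, 0]'
python3 steer.py '[0, 0, 0, 0, 0, 0, 0, 0, 0, 0]'
python3 - <<'E'
from h import *
p=bot.camera_params("wrist"); img=bot.camera("wrist"); cv2.imwrite("pics/w9.png",img)
print(pan(img,p)); print(sc(bot.read_state()["position"]))
E
```

```text
clock: 16.25
position: [0.6874, -0.1869, 0.0478]
tcp_rot: [-3.139, 0.008, -0.081]
force: [1.1, -0.3, -0.3]
finger_gap: 0.0003
finger_force: 0.0
clock: 17.05
position: [0.6452, -0.1856, 0.0558]
tcp_rot: [3.141, -0.002, -0.082]
force: [3.4, 0.4, 1.3]
finger_gap: -0.0001
finger_force: 1.4
clock: 17.85
position: [0.56, -0.213, 0.2943]
tcp_rot: [3.141, -0.0, -0.082]
force: [-0.0, -0.1, 0.4]
finger_gap: 0.0
finger_force: 0.0
clock: 18.05
position: [0.5616, -0.2129, 0.2924]
tcp_rot: [3.141, -0.001, -0.083]
force: [0.2, 0.1, 0.2]
finger_gap: -0.0002
finger_force: 0.0
{'off_mm': np.float64(-14.3), 'yaw': np.float64(-0.003), 'size': array([135.3, 176.9]), 'c': array([-14.3,  -5.4]), 'red_mm': np.float64(2.5)}
[[ 0.0039 -0.0392]]
```

Run:
```python
from h import *
p=bot.camera_params("wrist"); img=cv2.imread("pics/w9.png")
h=cv2.cvtColor(img,cv2.COLOR_BGR2HSV);m=cv2.inRange(h,(0,120,60),(8,255,255))|cv2.inRange(h,(172,120,60),(180,255,255))
v,u=np.nonzero(m[:, 280:360]);u=u+280
for c in np.unique(u): print(c,sc(ray(p,[(c,v[u==c].mean())],.054))[0],v[u==c].min(),v[u==c].max())
cv2.imwrite("pics/w9c.png",cv2.resize(img[60:260,180:390],None,fx=3.5,fy=2.9,interpolation=cv2.INTER_CUBIC))
```

```text
314 [-0.0002 -0.0776] 176 180
315 [-0.0002 -0.0788] 176 180
316 [ 0.0011 -0.0801] 174 180
317 [ 0.0017 -0.0813] 174 179
318 [ 0.0017 -0.0826] 174 179
319 [ 0.0024 -0.0839] 173 179
320 [ 0.0024 -0.0852] 174 178
321 [ 0.0024 -0.0864] 174 178
322 [ 0.0017 -0.0877] 174 179
323 [ 0.0024 -0.089 ] 173 179
324 [ 0.0024 -0.0903] 173 179
325 [ 0.0024 -0.0916] 173 179
326 [ 0.0024 -0.0928] 173 179
327 [ 0.005 -0.094] 174 174
329 [ 0.0011 -0.0967] 175 179
330 [ 0.0017 -0.098 ] 174 179
331 [ 0.0017 -0.0993] 174 179
332 [ 0.0017 -0.1005] 174 179
333 [ 0.0017 -0.1018] 174 179
334 [ 0.0017 -0.1031] 174 179
335 [ 0.0017 -0.1044] 174 179
336 [ 0.0017 -0.1057] 174 179
337 [ 0.0017 -0.1069] 174 179
338 [ 0.0017 -0.1082] 174 179
```

View pics/w9c.png

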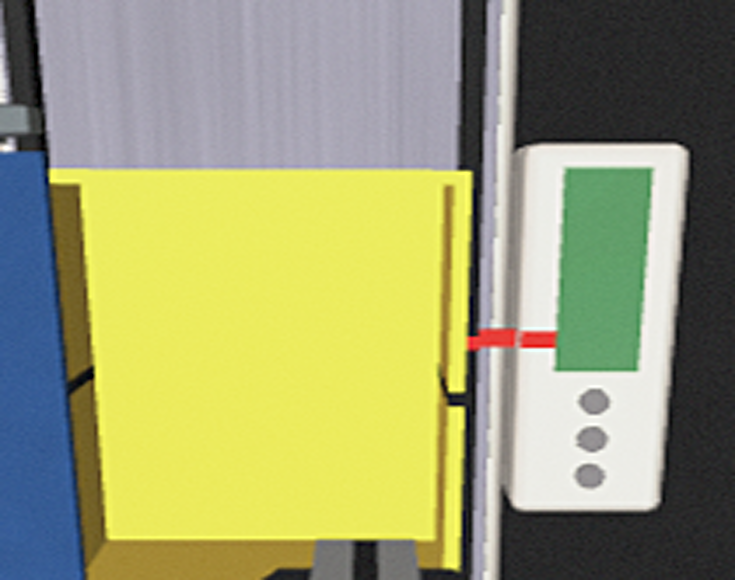

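In the tool's units: 0.237 m is 47.4, -0.134 m is -26.8.

```bash
python3 steer.py '[0, -9, -2, 0, 0, 0, -18, -4, 0, 0, 0, -26.8, -6.8, 2, 0, 0, -26.8, -6.8, 10, 0, 0, -26.8, -6.8, 20, 0, 0, -26.8, -6.8, 30, 0, 0, -26.8, -6.8, 40, 0, 0, -26.8, -6.8, 47.4, 0]'
python3 steer.py '[0, 0, 0, 0, 0, 0, 2, 0, 0, 0, 0, 2.8, 0, 0, 0, 0, 3.6, 0, 0, 0, 0, 4.4, 0, 0, 0, 0, 5.2, 0, 0, 0, 0, 5.8, 0, 0, 0, 0, 6.1, 0, 0, 0]'
python3 steer.py '[0, 0, 0, 0, 0, 0, -8, 0, 0, 0, 0, -8, 0, -10, 0, 0, -8, 0, -20, 0, 0, 0, 0, -30, 0, 0, 0, 4, -40, 0, 0, 0, 6.8, -47.4, 0, 0, 0, 6.8, -47.4, 0]'
python3 steer.py '[0, 0, 0, 0, 0, 0, 0, 0, 0, 0]'
python3 - <<'E'
from h import *
p=bot.camera_params("wrist"); img=bot.camera("wrist"); cv2.imwrite("pics/w10.png",img)
print(pan(img,p)); print(sc(bot.read_state()["position"]))
E
```

```text
clock: 18.9
position: [0.429, -0.1658, 0.0507]
tcp_rot: [-3.139, 0.005, -0.081]
force: [0.9, -0.1, -0.1]
finger_gap: 0.0001
finger_force: 0.0
clock: 19.7
position: [0.4618, -0.1704, 0.0553]
tcp_rot: [3.141, -0.0, -0.082]
force: [-3.6, 0.2, 1.7]
finger_gap: -0.0001
finger_force: 1.6
clock: 20.5
position: [0.4625, -0.2075, 0.2983]
tcp_rot: [3.136, -0.011, -0.083]
force: [1.4, -0.6, 0.7]
finger_gap: 0.0001
finger_force: 0.0
clock: 20.7
position: [0.4583, -0.2037, 0.2908]
tcp_rot: [-3.14, 0.001, -0.082]
force: [-0.0, 1.1, 0.6]
finger_gap: -0.0003
finger_force: 0.0
{'off_mm': np.float64(-2.9), 'yaw': np.float64(0.001), 'size': array([169.5, 130.8]), 'c': array([-2.9, -7.3]), 'red_mm': np.float64(-0.1)}
[[-0.1002 -0.0387]]
```

The rows are not in the units I measure in: shifts go in units of 5 mm and turns go in units of 0.1 rad. I convert before sending: -0.36 m is -72, -0.315 m is -63.

```bash
python3 steer.py '[0, 0, -9, -2, 0, 0, 0, -18, -2, 0, 0, 0, -27, -2, 0, 0, 0, -36, -2, 0, 0, 0, -45, -2, 0, 0, 0, -54, -2, 0, 0, 0, -63, -2, 0, 0, 0, -72, -2, 0]'
python3 steer.py '[0.085, 0, -9, 0, 0, 0.085, 0, -18, 0, 0, 0.085, 0, -27, 0, 0, 0.085, 0, -31.2, 0, 0, 0.085, 0, -31.2, 0, 0, 0.085, 0, -31.2, 0, 0]'
python3 - <<'E'
from h import *
p=bot.camera_params("wrist"); img=bot.camera("wrist"); cv2.imwrite("pics/p1.png",img); np.save("p1.npy",p)
print(bot.read_state()["position"])
for c,z in(("green",.026),("blue",.034)):
    for k in blobs(img,c,100)[:3]: print(c,k.mean(0),rect(p,k,z))
E
```

```text
clock: 21.55
position: [0.484, 0.0739, 0.3009]
tcp_rot: [-3.107, 0.003, -0.022]
force: [-0.6, 0.1, -0.1]
finger_gap: 0.0
finger_force: 0.0
clock: 22.15
position: [0.4923, 0.1201, 0.3073]
tcp_rot: [-3.067, 0.002, 0.046]
force: [0.7, 0.6, 0.4]
finger_gap: 0.0844
finger_force: 0.0
[0.4923 0.1201 0.3073]
green [129.088 187.552] [0.4492 0.3702 0.0657 0.0393 0.1408]
blue [455.1801 105.4461] [ 0.5768 -0.0778  0.2486  0.228   1.49  ]
blue [124.05  119.925] [ 0.5484  0.3648  0.0733  0.0379 -0.9706]
```

View pics/p1.png

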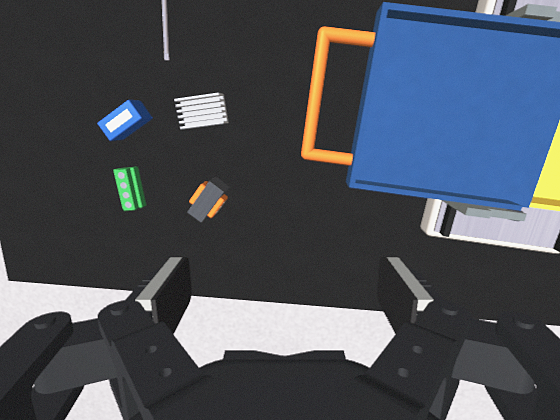

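Run:
```python
from h import *
s=bot.read_state(); print(s["joints"],s["position"],s["tcp_rot"])
```

```text
[ 0.0448  0.1916 -0.1204  1.2612  0.0745  3.1406] [0.4923 0.1201 0.3073] [-3.0671  0.0023  0.0458]
```

In the tool's units: -0.11 m is -22, -0.19 m is -38, -1.2 rad is -12.

```bash
python3 steer.py '[0.085, 0, -4, 0, -1.5, 0.085, 0, -10, 0, -3, 0.085, 0, -16, 0, -4.5, 0.085, 0, -22, 0, -6, 0.085, 0, -28, 0, -7.5, 0.085, 0, -34, 0, -9, 0.085, 0, -38, 0, -10.5, 0.085, 0, -38, 0, -12]'
python3 steer.py '[0.085, 0, 0, 0, -1.5, 0.085, 0, 0, 0, -3, 0.085, 0, 0, 0, -4.5, 0.085, 0, 0, 0, -6, 0.085, 0, 0, 0, -7.5, 0.085, 0, 0, 0, -9, 0.085, 0, 0, 0, -10.5, 0.085, 0, 0, 0, -12]'
python3 steer.py '[0.085, 0, 0, 0, -1.5, 0.085, 0, 0, 0, -3, 0.085, 0, 0, 0, -4.5, 0.085, 0, 0, 0, -6, 0.085, 0, 0, 0, -6, 0.085, 0, 0, 0, -6]'
python3 - <<'E'
from h import *
p=bot.camera_params("wrist"); img=bot.camera("wrist"); cv2.imwrite("pics/p2.png",img); np.save("p2.npy",p)
print(bot.read_state()["joints"])
for c,z in(("green",.026),("blue",.034)):
    for k in blobs(img,c,100)[:3]: print(c,k.mean(0),rect(p,k,z))
E
```

```text
clock: 23.0
position: [0.4831, 0.3118, 0.3214]
tcp_rot: [-3.113, -0.07, 1.254]
force: [0.3, 0.1, -0.6]
finger_gap: 0.0849
finger_force: 0.0
clock: 23.8
position: [0.4835, 0.3093, 0.3215]
tcp_rot: [3.088, -0.052, 2.453]
force: [0.1, 0.6, -0.2]
finger_gap: 0.0851
finger_force: 0.0
clock: 24.4
position: [0.4834, 0.3095, 0.3214]
tcp_rot: [3.068, -0.013, 3.043]
force: [-0.1, 0.5, 0.1]
finger_gap: 0.0848
finger_force: 0.0
[0.4002 0.3002 0.0572 1.304  0.0708 0.4993]
green [313.7937 137.7063] [0.4467 0.3784 0.0636 0.0338 0.1443]
blue [ 31.8032 279.2075] [ 0.6215 -0.0517  0.2153  0.1071 -0.3126]
blue [557.604  286.1881] [0.7354 0.772  0.0958 0.0108 0.1319]
blue [314.5918 206.    ] [ 0.5442  0.3703  0.0609  0.0389 -0.9703]
```

View pics/p2.png

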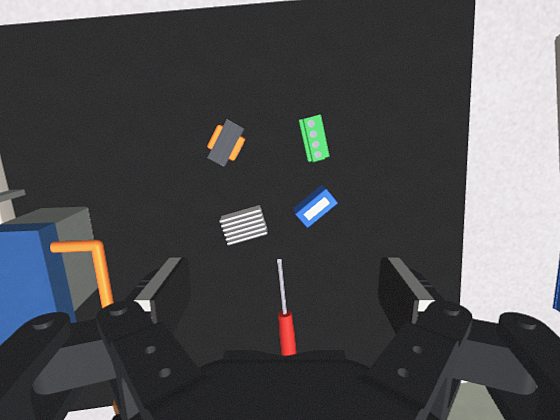

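```bash
cat >> h.py <<'E'
from scipy.spatial.transform import Rotation as Ro
def shift(to,yaw=None):
    s=bot.read_state(); R=Ro.from_euler("xyz",s["tcp_rot"]); d=R.inv().apply(np.array(to)-s["position"])
    t=0 if yaw is None else -(yaw-s["tcp_rot"][2]+np.pi)%(2*np.pi)-np.pi
    if yaw is not None: t=-((yaw-s["tcp_rot"][2]+np.pi)%(2*np.pi)-np.pi)
    return np.round(np.r_[d,t],4)
E
python3 - <<'E'
from h import *
img=cv2.imread("pics/p2.png");p=np.load("p2.npy",allow_pickle=True).item()
h=cv2.cvtColor(img,cv2.COLOR_BGR2HSV)
roi=np.zeros(img.shape[:2],np.uint8)
def m(x0,y0,x1,y1,lo,hi,z,k=9):
    r=roi.copy(); r[y0:y1,x0:x1]=cv2.inRange(h,lo,hi)[y0:y1,x0:x1]; r=cv2.morphologyEx(r,cv2.MORPH_CLOSE,np.ones((k,k),np.uint8))
    c=max(cv2.findContours(r,0,1)[0],key=cv2.contourArea)[:,0]; print(c.mean(0),rect(p,c,z),rect(p,c,0))
m(210,195,280,255,(0,0,110),(180,60,255),.028)
m(195,105,260,180,(0,0,62),(180,255,255),.036)
m(280,170,350,240,(90,80,60),(130,255,255),.034)
m(285,100,345,170,(40,80,60),(90,255,255),.026)
print(h[80,200],h[145,228])
E
```

```text
[243.3712 224.8561] [ 0.5622  0.2611  0.0653  0.047  -1.4026] [ 0.571   0.2585  0.0692  0.0499 -1.4026]
[225.2727 142.5785] [ 0.4395  0.2537  0.0608  0.0432 -0.6139] [ 0.4412  0.2498  0.0657  0.0467 -0.6139]
[314.7677 205.9798] [ 0.5443  0.3703  0.061   0.0394 -0.9703] [ 0.5538  0.3753  0.0656  0.0424 -0.9703]
[313.8492 137.7302] [0.4468 0.3784 0.0641 0.0338 0.1429] [0.4485 0.3826 0.0677 0.0357 0.1429]
[120  10  53] [115  24 116]
```

Run:
```python
from h import *
p=np.load("p2.npy",allow_pickle=True).item()
print(ray(p,[(280,260),(290,350)],.004))
print(shift([.4395,.2535,.12],2.53),shift([.4395,.2535,.03],2.53))
```

```text
[[0.6371 0.3109 0.004 ]
 [0.813  0.3106 0.004 ]]
[ 0.0356 -0.0747  0.197   0.5139] [ 0.0344 -0.0813  0.2867  0.5139]
```

In the tool's units: 0.197 m is 39.4, 0.16 m is 32, 0.514 rad is 5.14.

```bash
python3 steer.py '[0.085, 2.4, -5, 8, 1.5, 0.085, 4.8, -10, 16, 3, 0.085, 7, -15, 24, 4.5, 0.085, 7, -15, 32, 5.14, 0.085, 7, -15, 39.4, 5.14, 0.085, 7, -15, 39.4, 5.14, 0.085, 7, -15, 39.4, 5.14]'
python3 - <<'E'
from h import *
p=bot.camera_params("wrist"); img=bot.camera("wrist"); cv2.imwrite("pics/p3.png",img)
print(bot.read_state()["position"],bot.read_state()["tcp_rot"])
print(proj(p,[[.4395,.2535,.036]]))
print(shift([.4395,.2535,.02],2.53),shift([.4395,.2535,.0],2.53))
E
```

```text
clock: 25.15
position: [0.4402, 0.2532, 0.1204]
tcp_rot: [3.085, -0.048, 2.533]
force: [0.5, 0.8, -0.2]
finger_gap: 0.0847
finger_force: 0.0
[0.4413 0.2537 0.1215] [ 3.0824 -0.0464  2.5332]
[[277.4981 208.412 ]]
[-0.0033 -0.0072  0.1012  0.0032] [-0.0042 -0.0084  0.1211  0.0032]
```

View pics/p3.png

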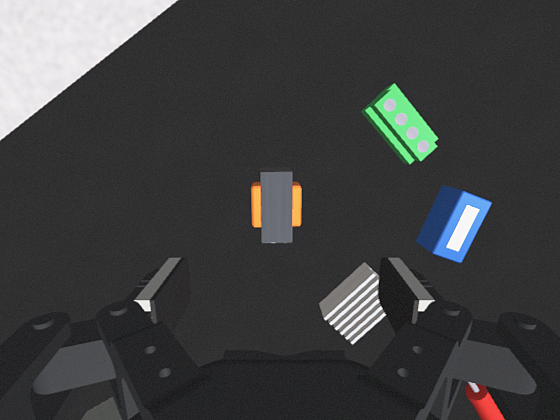

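In the tool's units: 0.114 m is 22.8, 0.108 m is 21.6.

```bash
python3 steer.py '[0.085, -0.6, -1.2, 8, 0, 0.085, -0.8, -1.6, 16, 0, 0.085, -0.8, -1.6, 20.2, 0, 0.085, -0.8, -1.6, 21.6, 0, 0.085, -0.8, -1.6, 22.8, 0, 0.085, -0.8, -1.6, 22.8, 0]' 30
python3 - <<'E'
from h import *
p=bot.camera_params("wrist"); img=bot.camera("wrist"); cv2.imwrite("pics/p4.png",img)
E
```

```text
clock: 25.8
position: [0.4397, 0.2534, 0.0068]
tcp_rot: [3.082, -0.046, 2.534]
force: [-0.9, 0.0, 0.5]
finger_gap: 0.085
finger_force: 0.0
```

View pics/p4.png

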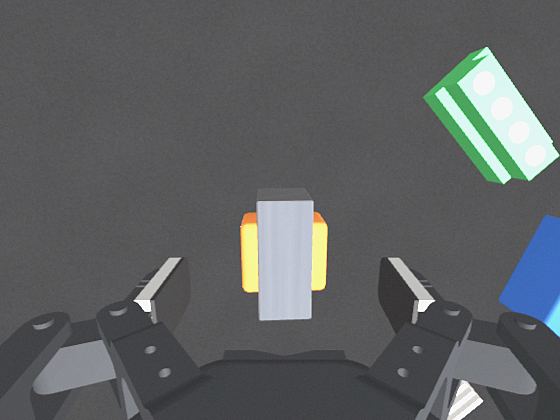

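In the tool's units: 0.01 m is 2, 0.005 m is 1.

```bash
python3 steer.py '[0.085, 0, 0, 1, 0, 0.085, 0, 0, 2, 0, 0.085, 0, 0, 2, 0]' 30
python3 steer.py '[0.03, 0, 0, 0, 0, 0.03, 0, 0, 0, 0, 0.03, 0, 0, 0, 0, 0.03, 0, 0, 0, 0, 0.03, 0, 0, 0, 0, 0.03, 0, 0, 0, 0, 0.03, 0, 0, 0, 0]' 40
```

```text
clock: 26.15
position: [0.438, 0.2536, -0.0046]
tcp_rot: [3.084, -0.048, 2.534]
force: [0.5, 0.1, -0.7]
finger_gap: 0.0846
finger_force: 0.0
clock: 26.85
position: [0.4385, 0.2538, -0.0038]
tcp_rot: [3.083, -0.047, 2.534]
force: [-0.7, -0.9, 5.3]
finger_gap: 0.0413
finger_force: 40.5
```

```bash
cat >> h.py <<'E'
def slot(x,y,z): return np.r_[MARK+x*EX+y*EY,z]
E
python3 steer.py '[0.03, 0, 0, -6, 0, 0.03, 0, 0, -16, 0, 0.03, 0, 0, -26, 0, 0.03, 0, 0, -36, 0, 0.03, 0, 0, -44, 0, 0.03, 0, 0, -44, 0]' 60
python3 -c "
from h import *
print(shift(slot(-.036,.105,.22),3.058))"
```

```text
clock: 27.45
position: [0.443, 0.2381, 0.2207]
tcp_rot: [3.076, -0.041, 2.534]
force: [0.6, 0.7, -1.3]
finger_gap: 0.0407
finger_force: 62.4
[-0.2479 -0.1962 -0.0224 -0.5243]
```

In the tool's units: -0.248 m is -49.6, -0.21 m is -42, -0.524 rad is -5.24.

```bash
python3 steer.py '[0.03, -7, -5.6, -0.6, -1.5, 0.03, -14, -11.2, -1.2, -3, 0.03, -21, -16.8, -1.8, -4.5, 0.03, -28, -22.4, -2.4, -5.24, 0.03, -35, -28, -3, -5.24, 0.03, -42, -33.6, -3.6, -5.24, 0.03, -49.6, -39.2, -4.4, -5.24, 0.03, -49.6, -39.2, -4.4, -5.24]'
python3 steer.py '[0.03, 0, 0, 0, 0, 0.03, 0, 0, 0, 0]'
python3 -c "
from h import *
print(shift(slot(-.036,.105,.142),3.058), bot.read_state()['joints'])"
```

```text
clock: 28.25
position: [0.532, -0.0714, 0.212]
tcp_rot: [3.07, -0.013, 3.05]
force: [0.1, 0.6, -1.7]
finger_gap: 0.0404
finger_force: 62.3
clock: 28.45
position: [0.5297, -0.0652, 0.2128]
tcp_rot: [3.067, -0.015, 3.057]
force: [0.1, 1.1, -1.5]
finger_gap: 0.0406
finger_force: 62.3
[-0.0053 -0.0052  0.0705 -0.0006] [-0.304   0.3114 -0.203   1.0869  0.0696 -0.2203]
```

In the tool's units: 0.07 m is 14, 0.066 m is 13.2.

```bash
python3 steer.py '[0.03, -1, -1, 6, 0, 0.03, -1, -1, 11, 0, 0.03, -1, -1, 13.2, 0, 0.03, -1, -1, 14, 0, 0.03, -1, -1, 14, 0]'
python3 steer.py '[0.06, 0, 0, 0, 0, 0.06, 0, 0, 0, 0, 0.06, 0, 0, 0, 0, 0.06, 0, 0, -10, 0, 0.06, 0, 0, -20, 0, 0.06, 0, 0, -30, 0, 0.06, 0, 0, -32, 0]'
python3 -c "
from h import *
print(shift([.563,.261,.22],1.74))"
```

```text
clock: 28.95
position: [0.5347, -0.0655, 0.1438]
tcp_rot: [3.068, -0.012, 3.058]
force: [-0.3, 0.3, -1.7]
finger_gap: 0.0405
finger_force: 62.3
clock: 29.65
position: [0.5386, -0.0795, 0.3101]
tcp_rot: [3.07, -0.001, 3.056]
force: [0.8, -1.1, 0.4]
finger_gap: 0.0598
finger_force: 0.0
[0.0046 0.334  0.1142 1.3162]
```

In the tool's units: 0.334 m is 66.8, 0.3 m is 60, 1.2 rad is 12.

```bash
python3 steer.py '[0.08, 0, 6, 0, 1.5, 0.08, 0, 15, 0, 3, 0.08, 0, 24, 2, 4.5, 0.08, 0, 33, 4, 6, 0.08, 0, 42, 8, 7.5, 0.08, 0.6, 51, 12, 9, 0.08, 0.8, 60, 16, 10.5, 0.08, 0.8, 66.8, 20, 12]'
python3 steer.py '[0.08, 0, 0, 2.8, 1.16, 0.08, 0, 0, 2.8, 1.16, 0.08, 0, 0, 2.8, 1.16]'
python3 - <<'E'
from h import *
print(bot.read_state()["position"])
p=bot.camera_params("wrist"); img=bot.camera("wrist"); cv2.imwrite("pics/p5.png",img)
h=cv2.cvtColor(img,cv2.COLOR_BGR2HSV); c=proj(p,[[.563,.261,.028]])[0].astype(int); print(c)
m=cv2.inRange(h,(0,0,130),(180,60,255)); r=np.zeros_like(m); y0,x0=max(c[1]-60,0),c[0]-60; r[y0:c[1]+60,x0:c[0]+60]=m[y0:c[1]+60,x0:c[0]+60]
r=cv2.morphologyEx(r,cv2.MORPH_CLOSE,np.ones((11,11),np.uint8)); k=max(cv2.findContours(r,0,1)[0],key=cv2.contourArea)[:,0]
q=rect(p,k,.028); print(q)
print(shift([.563,.261,.10],1.74),shift([.563,.261,-.002],1.74))
E
```

```text
clock: 30.45
position: [0.56, 0.2629, 0.2285]
tcp_rot: [3.12, -0.072, 1.91]
force: [1.4, -0.5, 0.7]
finger_gap: 0.08
finger_force: 0.0
clock: 30.75
position: [0.5595, 0.2616, 0.2145]
tcp_rot: [3.131, -0.074, 1.802]
force: [0.0, 0.1, -0.6]
finger_gap: 0.0798
finger_force: 0.0
[0.5595 0.2616 0.2145]
[284 194]
[ 0.5651  0.2617  0.0642  0.0409 -1.4034]
[-0.0095  0.0013  0.1149  0.0607] [-0.017   0.0001  0.2166  0.0607]
```

In the tool's units: 0.214 m is 42.8, 0.205 m is 41, 0.06 rad is 0.6.

```bash
python3 steer.py '[0.08, -0.8, 0.4, 10, 0.6, 0.08, -1.6, 0.4, 20, 0.6, 0.08, -2.4, 0.4, 30, 0.6, 0.08, -3, 0.4, 38, 0.6, 0.08, -3.4, 0.4, 41, 0.6, 0.08, -3.4, 0.4, 42.8, 0.6, 0.08, -3.4, 0.4, 42.8, 0.6, 0.08, -3.4, 0.4, 42.8, 0.6]'
python3 steer.py '[0.03, 0, 0, 0, 0, 0.03, 0, 0, 0, 0, 0.03, 0, 0, 0, 0, 0.03, 0, 0, 0, 0, 0.03, 0, 0, 0, 0, 0.03, 0, 0, 0, 0, 0.03, 0, 0, 0, 0]' 40
python3 steer.py '[0.03, 0, 0, -6, 0, 0.03, 0, 0, -16, 0, 0.03, 0, 0, -26, 0, 0.03, 0, 0, -36, 0, 0.03, 0, 0, -44, 0, 0.03, 0, 0, -48, 0]' 60
python3 -c "
from h import *
print(shift(slot(.036,.105,.24),3.058))"
```

```text
clock: 31.6
position: [0.5659, 0.2618, 0.0015]
tcp_rot: [3.132, -0.075, 1.739]
force: [0.4, 0.2, 0.1]
finger_gap: 0.0799
finger_force: 0.0
clock: 32.3
position: [0.565, 0.2621, 0.0012]
tcp_rot: [3.133, -0.075, 1.74]
force: [-2.2, -0.5, 6.6]
finger_gap: 0.0376
finger_force: 39.4
clock: 32.9
position: [0.5672, 0.2443, 0.2441]
tcp_rot: [3.128, -0.075, 1.74]
force: [-0.1, 1.1, -0.3]
finger_gap: 0.0365
finger_force: 60.1
[-0.3171 -0.015  -0.0199 -1.3179]
```

In the tool's units: -0.317 m is -63.4, -0.275 m is -55, -1.2 rad is -12.

```bash
python3 steer.py '[0.03, -7, 0, -0.6, -1.5, 0.03, -15, -0.4, -1.2, -3, 0.03, -23, -0.8, -1.8, -4.5, 0.03, -31, -1.2, -2.4, -6, 0.03, -39, -1.6, -3, -7.5, 0.03, -47, -2, -3.6, -9, 0.03, -55, -2.6, -4, -10.5, 0.03, -63.4, -3, -4, -12]'
python3 steer.py '[0.03, 0, 0, 0, -1.18, 0.03, 0, 0, 0, -1.18, 0.03, 0, 0, 0, -1.18]'
python3 -c "
from h import *
print(shift(slot(.036,.105,.145),3.058))"
```

```text
clock: 33.7
position: [0.604, -0.073, 0.2359]
tcp_rot: [3.07, -0.019, 2.947]
force: [0.0, -0.4, -0.4]
finger_gap: 0.036
finger_force: 60.0
clock: 34.0
position: [0.6038, -0.0713, 0.2354]
tcp_rot: [3.068, -0.013, 3.056]
force: [-0.7, 0.7, -1.3]
finger_gap: 0.0364
finger_force: 60.1
[-0.003  -0.0067  0.0901 -0.0024]
```

In the tool's units: -0.003 m is -0.6, 0.089 m is 17.8.

```bash
python3 steer.py '[0.03, -0.6, -1.4, 8, 0, 0.03, -0.6, -1.4, 14, 0, 0.03, -0.6, -1.4, 17, 0, 0.03, -0.6, -1.4, 17.8, 0, 0.03, -0.6, -1.4, 17.8, 0]'
python3 steer.py '[0.06, 0, 0, 0, 0, 0.06, 0, 0, 0, 0, 0.06, 0, 0, 0, 0, 0.06, 0, 0, -10, 0, 0.06, 0, 0, -20, 0, 0.06, 0, 0, -24, 0, 0.06, 0, 0, -24, 0]'
python3 -c "
from h import *
print(shift([.546,.370,.2],2.171))"
```

```text
clock: 34.5
position: [0.6056, -0.0711, 0.1463]
tcp_rot: [3.068, -0.013, 3.058]
force: [0.8, -0.2, -0.5]
finger_gap: 0.0363
finger_force: 60.3
clock: 35.2
position: [0.609, -0.0822, 0.2707]
tcp_rot: [3.07, -0.004, 3.057]
force: [0.5, -0.1, -0.4]
finger_gap: 0.0601
finger_force: 0.0
[0.1006 0.439  0.1029 0.8862]
```

```bash
python3 steer.py '[0.08, 2, 8, 0, 1, 0.08, 4, 17, 0, 2, 0.08, 6, 26, 0, 3, 0.08, 8, 35, 2, 4, 0.08, 10, 44, 4, 5, 0.08, 12, 53, 8, 6, 0.08, 14, 62, 12, 7.5, 0.08, 16, 71, 16, 8.8]'
python3 steer.py '[0.08, 2, 8, 2, 0.06, 0.08, 4, 16.8, 4.6, 0.06, 0.08, 4, 16.8, 4.6, 0.06, 0.08, 4, 16.8, 4.6, 0.06, 0.08, 4, 16.8, 4.6, 0.06]'
python3 - <<'E'
from h import *
print(bot.read_state()["position"],bot.read_state()["tcp_rot"])
p=bot.camera_params("wrist"); img=bot.camera("wrist"); cv2.imwrite("pics/p6.png",img)
for c,z in(("green",.026),("blue",.034)):
    for k in blobs(img,c,100)[:3]: print(c,k.mean(0),rect(p,k,z))
print(shift([.546,.370,.0],2.171))
E
```

```text
clock: 36.0
position: [0.5559, 0.2831, 0.2126]
tcp_rot: [3.105, -0.065, 2.172]
force: [1.4, 0.9, 0.4]
finger_gap: 0.08
finger_force: 0.0
clock: 36.5
position: [0.6136, 0.3466, 0.1954]
tcp_rot: [3.105, -0.065, 2.172]
force: [-0.5, -0.4, 1.0]
finger_gap: 0.0803
finger_force: 0.0
[0.6136 0.3466 0.1954] [ 3.1053 -0.0648  2.1718]
green [159.107   74.6043] [0.4498 0.3808 0.0696 0.0318 0.1379]
blue [238.7543 137.4457] [ 0.5486  0.3731  0.0595  0.0321 -0.9698]
[ 0.045  -0.0502  0.1978  0.0005]
```

```bash
python3 steer.py '[0.08, 4.4, -5, 6, 0, 0.08, 9, -10, 12, 0, 0.08, 9, -10, 18, 0, 0.08, 9, -10, 18, 0, 0.08, 9, -10, 18, 0]'
python3 - <<'E'
from h import *
print(bot.read_state()["position"])
p=bot.camera_params("wrist"); img=bot.camera("wrist"); cv2.imwrite("pics/p7.png",img)
for c,z in(("green",.026),("blue",.034)):
    for k in blobs(img,c,100)[:2]: print(c,k.mean(0),rect(p,k,z))
print(shift([.547,.372,.0],2.171))
E
```

```text
clock: 37.05
position: [0.5478, 0.3624, 0.1086]
tcp_rot: [3.103, -0.064, 2.172]
force: [-0.1, 0.2, 0.1]
finger_gap: 0.0799
finger_force: 0.0
[0.5478 0.3624 0.1086]
[ 0.0016 -0.0009  0.1098  0.0005]
```

Run:
```python
from h import *
p=bot.camera_params("wrist"); img=cv2.imread("pics/p7.png"); h=cv2.cvtColor(img,cv2.COLOR_BGR2HSV)
c=proj(p,[[.547,.372,.034]])[0]; print(c,h[int(c[1])-30:int(c[1])+31:15,int(c[0])-20:int(c[0])+21:20].tolist())
m=cv2.inRange(h,(90,70,60),(130,255,255)); n,l,st,ce=cv2.connectedComponentsWithStats(m)
for i in range(1,n):
    if st[i,4]>150: print(st[i],ce[i])
```

```text
[283.7207 202.7582] [[[90, 2, 111], [90, 74, 247], [90, 70, 248]], [[0, 2, 110], [0, 0, 247], [90, 75, 248]], [[120, 5, 109], [0, 0, 247], [90, 79, 248]], [[105, 5, 108], [0, 0, 247], [90, 83, 248]], [[150, 5, 108], [90, 87, 247], [90, 88, 248]]]
[ 267  162   40   78 1913] [285.8505 200.1249]
```

```bash
cat >> h.py <<'E'
def near(img,p,X,r=70):
    """brightest-against-mat blob near world point X"""
    m=cv2.inRange(img.max(2),0,255)*0; c=proj(p,[X])[0].astype(int); y0,x0=max(c[1]-r,0),max(c[0]-r,0)
    s=img[y0:c[1]+r,x0:c[0]+r].astype(int); bg=np.median(s.reshape(-1,3),0) if 0 else np.median(img[5:60,200:360].reshape(-1,3),0)
    m[y0:c[1]+r,x0:c[0]+r]=(abs(s-bg).max(2)>55)*255
    k=max(cv2.findContours(m,0,1)[0],key=cv2.contourArea)[:,0]
    return rect(p,k,X[2])
E
python3 - <<'E'
from h import *
p=bot.camera_params("wrist"); img=cv2.imread("pics/p7.png")
q=near(img,p,[.547,.372,.034]);print(q, shift([q[0],q[1],-.002],q[4]+np.pi))
E
```

```text
[ 0.5482  0.374   0.0617  0.0305 -0.9794] [0.0024 0.0011 0.112  0.0093]
```

```bash
python3 steer.py '[0.08, 0.4, 0.2, 8, 0, 0.08, 0.4, 0.2, 16, 0, 0.08, 0.4, 0.2, 20, 0, 0.08, 0.4, 0.2, 21.6, 0, 0.08, 0.4, 0.2, 21.6, 0, 0.08, 0.4, 0.2, 21.6, 0]'
python3 steer.py '[0.02, 0, 0, 0, 0, 0.02, 0, 0, 0, 0, 0.02, 0, 0, 0, 0, 0.02, 0, 0, 0, 0, 0.02, 0, 0, 0, 0, 0.02, 0, 0, 0, 0, 0.02, 0, 0, 0, 0, 0.02, 0, 0, 0, 0]' 40
python3 steer.py '[0.02, 0, 0, -6, 0, 0.02, 0, 0, -16, 0, 0.02, 0, 0, -26, 0, 0.02, 0, 0, -36, 0, 0.02, 0, 0, -44, 0, 0.02, 0, 0, -48, 0]' 60
python3 -c "
from h import *
print(shift(slot(.036,.18,.24),3.058))"
```

```text
clock: 37.7
position: [0.5482, 0.3738, 0.0016]
tcp_rot: [3.101, -0.064, 2.172]
force: [0.1, 0.8, 0.7]
finger_gap: 0.0798
finger_force: 0.0
clock: 38.5
position: [0.5467, 0.3735, 0.0003]
tcp_rot: [3.103, -0.064, 2.173]
force: [-0.8, -0.7, 5.9]
finger_gap: 0.029
finger_force: 39.8
clock: 39.1
position: [0.549, 0.3558, 0.2434]
tcp_rot: [3.098, -0.064, 2.173]
force: [0.4, 0.2, -1.3]
finger_gap: 0.0279
finger_force: 60.1
[-0.3258 -0.1469 -0.0238 -0.8853]
```

```bash
python3 steer.py '[0.02, -8, -3.6, -0.6, -1.5, 0.02, -16, -7.2, -1.2, -3, 0.02, -24, -10.8, -1.8, -4.5, 0.02, -32, -14.4, -2.4, -6, 0.02, -40, -18, -3, -7.5, 0.02, -48, -21.6, -3.6, -8.85, 0.02, -57, -25.6, -4.2, -8.85, 0.02, -65.2, -29.4, -4.8, -8.85]'
python3 steer.py '[0.02, 0, 0, 0, 0, 0.02, 0, 0, 0, 0, 0.02, 0, 0, 0, 0]'
python3 -c "
from h import *
print(shift(slot(.036,.18,.145),3.058))"
```

```text
clock: 39.9
position: [0.6105, 0.0005, 0.2357]
tcp_rot: [3.068, -0.012, 3.057]
force: [0.5, -0.6, -0.7]
finger_gap: 0.028
finger_force: 60.1
clock: 40.2
position: [0.6102, 0.0033, 0.2358]
tcp_rot: [3.067, -0.013, 3.057]
force: [-0.3, -1.0, -0.6]
finger_gap: 0.0279
finger_force: 60.1
[-0.0029 -0.0066  0.0905 -0.0005]
```

```bash
python3 steer.py '[0.02, -0.6, -1.4, 8, 0, 0.02, -0.6, -1.4, 14, 0, 0.02, -0.6, -1.4, 17, 0, 0.02, -0.6, -1.4, 17.9, 0, 0.02, -0.6, -1.4, 17.9, 0]'
python3 steer.py '[0.048, 0, 0, 0, 0, 0.048, 0, 0, 0, 0, 0.048, 0, 0, 0, 0, 0.048, 0, 0, -10, 0, 0.048, 0, 0, -20, 0, 0.048, 0, 0, -24, 0, 0.048, 0, 0, -24, 0]'
python3 -c "
from h import *
print(shift([.4485,.368,.12],3.28))"
```

```text
clock: 40.7
position: [0.6119, 0.0034, 0.146]
tcp_rot: [3.068, -0.013, 3.059]
force: [0.0, -0.4, 0.4]
finger_gap: 0.028
finger_force: 60.1
clock: 41.4
position: [0.6156, -0.0077, 0.2709]
tcp_rot: [3.069, -0.003, 3.056]
force: [0.6, 0.3, -0.0]
finger_gap: 0.048
finger_force: 0.0
[ 0.198   0.3481  0.1775 -0.2238]
```

In the tool's units: 0.338 m is 67.6, 0.295 m is 59, -0.22 rad is -2.2.

```bash
python3 steer.py '[0.08, 4, 7, 0, -1, 0.08, 9, 15.6, 0, -2.2, 0.08, 14, 24, 0, -2.2, 0.08, 19, 33, 0, -2.2, 0.08, 24, 41.6, 6, -2.2, 0.08, 29, 50, 14, -2.2, 0.08, 34, 59, 22, -2.2, 0.08, 39.6, 67.6, 30, -2.2]'
python3 steer.py '[0.08, 0, 2, 5, 0, 0.08, 0, 2, 5.4, 0, 0.08, 0, 2, 5.4, 0, 0.08, 0, 2, 5.4, 0]'
python3 - <<'E'
from h import *
print(bot.read_state()["position"],bot.read_state()["tcp_rot"])
p=bot.camera_params("wrist"); img=bot.camera("wrist"); cv2.imwrite("pics/p8.png",img)
q=near(img,p,[.4485,.379,.026]);print(q, shift([q[0],q[1],-.002],q[4]+np.pi))
E
```

```text
clock: 42.2
position: [0.4614, 0.3188, 0.1714]
tcp_rot: [3.067, 0.004, -3.007]
force: [0.7, 0.1, -0.4]
finger_gap: 0.0801
finger_force: 0.0
clock: 42.6
position: [0.4624, 0.3288, 0.1479]
tcp_rot: [3.067, 0.006, -3.008]
force: [0.2, 0.4, -0.1]
finger_gap: 0.0799
finger_force: 0.0
[0.4624 0.3288 0.1479] [ 3.0668  0.0057 -3.0085]
[0.4461 0.377  0.0649 0.0339 0.1434] [ 0.011   0.0386  0.1535 -0.0107]
```

```bash
python3 steer.py '[0.08, 2.2, 6, 4, -0.1, 0.08, 2.2, 7.72, 10, -0.1, 0.08, 2.2, 7.72, 18, -0.1, 0.08, 2.2, 7.72, 26, -0.1, 0.08, 2.2, 7.72, 29, -0.1, 0.08, 2.2, 7.72, 30.4, -0.1, 0.08, 2.2, 7.72, 30.4, -0.1, 0.08, 2.2, 7.72, 30.4, -0.1]'
python3 steer.py '[0.02, 0, 0, 0, 0, 0.02, 0, 0, 0, 0, 0.02, 0, 0, 0, 0, 0.02, 0, 0, 0, 0, 0.02, 0, 0, 0, 0, 0.02, 0, 0, 0, 0, 0.02, 0, 0, 0, 0, 0.02, 0, 0, 0, 0]' 40
python3 steer.py '[0.02, 0, 0, -6, 0, 0.02, 0, 0, -16, 0, 0.02, 0, 0, -26, 0, 0.02, 0, 0, -36, 0, 0.02, 0, 0, -44, 0, 0.02, 0, 0, -48, 0]' 60
python3 -c "
from h import *
print(shift(slot(-.036,.18,.24),3.058))"
```

```text
clock: 43.45
position: [0.446, 0.3777, -0.0003]
tcp_rot: [3.066, 0.007, -2.998]
force: [0.4, 0.5, -0.1]
finger_gap: 0.08
finger_force: 0.0
clock: 44.25
position: [0.4448, 0.3776, -0.0009]
tcp_rot: [3.067, 0.006, -2.997]
force: [-0.5, -0.8, 5.9]
finger_gap: 0.0299
finger_force: 39.1
clock: 44.85
position: [0.4471, 0.3601, 0.2421]
tcp_rot: [3.065, 0.011, -2.997]
force: [0.3, 0.7, -0.7]
finger_gap: 0.0283
finger_force: 59.2
[-0.0415 -0.3598 -0.0251  0.228 ]
```

```bash
python3 steer.py '[0.02, -1, -9, -0.6, 1, 0.02, -2, -18, -1.2, 2, 0.02, -3.2, -27, -1.8, 2.28, 0.02, -4.4, -36, -2.4, 2.28, 0.02, -5.6, -45, -3, 2.28, 0.02, -6.6, -54, -3.6, 2.28, 0.02, -7.6, -63, -4.4, 2.28, 0.02, -8.3, -72, -5, 2.28]'
python3 steer.py '[0.02, 0, 0, 0, 0, 0.02, 0, 0, 0, 0, 0.02, 0, 0, 0, 0]'
python3 -c "
from h import *
print(shift(slot(-.036,.18,.145),3.058))"
```

```text
clock: 45.65
position: [0.5389, 0.0066, 0.236]
tcp_rot: [3.068, -0.012, 3.059]
force: [0.3, 0.3, -0.5]
finger_gap: 0.0284
finger_force: 59.3
clock: 45.95
position: [0.5382, 0.0093, 0.2357]
tcp_rot: [3.067, -0.013, 3.06]
force: [-0.7, -0.3, 0.6]
finger_gap: 0.0285
finger_force: 59.3
[-0.0031 -0.0066  0.0904  0.0016]
```

In the tool's units: 0.09 m is 18, 0.085 m is 17.

```bash
python3 steer.py '[0.02, -0.6, -1.4, 8, 0, 0.02, -0.6, -1.4, 14, 0, 0.02, -0.6, -1.4, 17, 0, 0.02, -0.6, -1.4, 18, 0, 0.02, -0.6, -1.4, 18, 0]'
python3 steer.py '[0.048, 0, 0, 0, 0, 0.048, 0, 0, 0, 0, 0.048, 0, 0, 0, 0, 0.048, 0, 0, -10, 0, 0.048, 0, 0, -20, 0, 0.048, 0, 0, -30, 0, 0.048, 0, 0, -30, 0, 0.048, 0, 0, -30, 0]'
python3 - <<'E'
from h import *
print(bot.read_state()["position"])
p=bot.camera_params("wrist"); img=bot.camera("wrist"); cv2.imwrite("pics/t1.png",img); np.save("t1.npy",p)
top=bot.camera("top"); cv2.imwrite("pics/top2.png",top)
for k in blobs(img,"green",80)[:2]: print("green",k.mean(0),sc(ray(p,[k.mean(0)],.168)))
for k in blobs(img,"orange",80)[:4]: print("or",k.mean(0),sc(ray(p,k,.146)).min(0),sc(ray(p,k,.146)).max(0))
pt=bot.camera_params("top")
for k in blobs(top,"orange",20): print("top or",k.mean(0),sc(ray(pt,k,.146)).min(0),sc(ray(pt,k,.146)).max(0))
E
```

```text
clock: 46.45
position: [0.5401, 0.0092, 0.1452]
tcp_rot: [3.068, -0.013, 3.061]
force: [0.2, -0.2, -0.1]
finger_gap: 0.029
finger_force: 59.3
clock: 47.25
position: [0.5426, -0.0037, 0.297]
tcp_rot: [3.068, -0.008, 3.058]
force: [-0.4, -0.2, -0.4]
finger_gap: 0.0479
finger_force: 0.0
[ 0.5426 -0.0037  0.297 ]
green [283.9316 189.6263] [[-0.0358  0.1766]]
green [ 44.9143 222.4229] [[-0.0088 -0.0444]]
or [374.141  203.7705] [-0.0625  0.2401] [0.06   0.2872]
or [222.5652 191.0543] [-0.0511  0.1116] [-0.0099  0.1217]
or [185.122  192.4878] [-0.0496  0.0758] [-0.0107  0.0825]
top or [224.4583 208.9028] [-0.065   0.2534] [0.0598 0.2875]
top or [389.9306  82.0751] [ 0.4137 -0.2876] [ 0.4466 -0.0676]
top or [530.8696 367.5652] [-0.393  -0.6575] [-0.3364 -0.6281]
top or [246.9091 137.8182] [0.198  0.2159] [0.2332 0.2533]
```

Run:
```python
from h import *
a=slot(0,.2815,.2);b=slot(0,.2815,.125);print(shift(a,3.058),shift(b,3.058))
```

```text
[-0.0354  0.1067  0.102   0.0005] [-0.0364  0.1011  0.1767  0.0005]
```

View pics/t1.png

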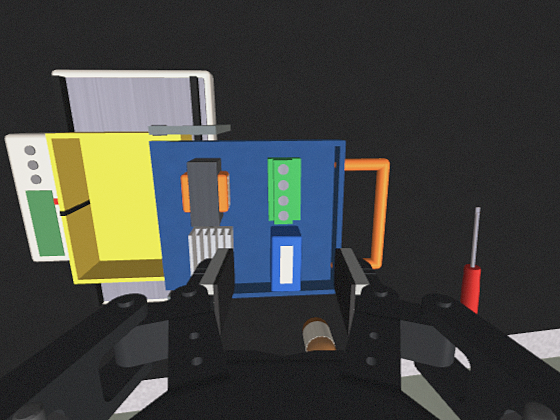

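All four parts lie flat on the tray: transformer (205,190), terminal (284,190), heat sink (210,248), relay (287,262). The handle bar is at x≈382. Next I grip the handle.

In the tool's units: 0.177 m is 35.4, 0.165 m is 33.

```bash
python3 steer.py '[0.045, -3.6, 10, 0, 0, 0.045, -7, 18, 4, 0, 0.045, -7.1, 21.4, 12, 0, 0.045, -7.2, 21.3, 20.4, 0, 0.045, -7.2, 20.6, 28, 0, 0.045, -7.3, 20.2, 33, 0, 0.045, -7.3, 20.2, 35.4, 0, 0.045, -7.3, 20.2, 35.4, 0]'
python3 steer.py '[0.045, 0, 0, 0, 0, 0, 0, 0, 0, 0, 0, 0, 0, 0, 0, 0, 0, 0, 0, 0, 0, 0, 0, 0, 0, 0, 0, 0, 0, 0, 0, 0, 0, 0, 0]' 40
python3 - <<'E'
from h import *
s=bot.read_state();print(sc(s["position"]))
R=Ro.from_euler("xyz",s["tcp_rot"]); z0=s["position"][2]
for th in np.arange(.1,1.21,.05):
    d=np.r_[.2222*(np.cos(th+.045)-np.cos(.045))*EY,.2222*(np.sin(th+.045)-np.sin(.045))]
    print(round(th,2),np.round(R.inv().apply(d),3))
E
```

```text
clock: 48.15
position: [0.583, 0.1073, 0.1229]
tcp_rot: [3.068, -0.017, 3.059]
force: [0.6, -0.3, -0.1]
finger_gap: 0.0447
finger_force: 0.0
clock: 48.85
position: [0.5869, 0.1075, 0.1283]
tcp_rot: [3.067, -0.008, 3.059]
force: [-2.2, 1.0, 10.9]
finger_gap: -0.0
finger_force: 5.0
[[0.0025 0.2818]]
0.1 [ 0.    -0.    -0.022]
0.15 [ 0.    -0.002 -0.033]
0.2 [ 0.    -0.003 -0.044]
0.25 [ 0.    -0.005 -0.055]
0.3 [ 0.    -0.008 -0.066]
0.35 [ 0.001 -0.011 -0.077]
0.4 [ 0.001 -0.015 -0.087]
0.45 [ 0.001 -0.019 -0.097]
0.5 [ 0.001 -0.024 -0.107]
0.55 [ 0.001 -0.029 -0.117]
0.6 [ 0.001 -0.035 -0.127]
0.65 [ 0.001 -0.041 -0.136]
0.7 [ 0.001 -0.048 -0.145]
0.75 [ 0.001 -0.055 -0.153]
0.8 [ 0.001 -0.063 -0.161]
0.85 [ 0.001 -0.071 -0.169]
0.9 [ 0.001 -0.079 -0.176]
0.95 [ 0.001 -0.088 -0.183]
1.0 [ 0.001 -0.097 -0.19 ]
1.05 [ 0.001 -0.106 -0.196]
1.1 [ 0.001 -0.115 -0.202]
1.15 [ 0.002 -0.125 -0.207]
1.2 [ 0.002 -0.135 -0.211]
```

In the tool's units: 0.018 m is 3.6, 0.022 m is 4.4.

```bash
python3 steer.py '[0.045, 0, 0, -4, 0, 0.045, 0, 0, -4, 0, 0.045, 0, 0, -4, 0, 0.045, 0, 0, 0, 0, 0.045, 0, -0.2, 2, 0, 0.045, 0, -0.3, 3.6, 0, 0.045, 0, -0.3, 4.4, 0, 0.045, 0, -0.3, 4.4, 0]'
python3 steer.py '[0.045, 0, 0, 0, 0, 0, 0, 0, 0, 0, 0, 0, 0, 0, 0, 0, 0, 0, 0, 0, 0, 0, 0, 0, 0, 0, 0, 0, 0, 0, 0, 0, 0, 0, 0]' 40
python3 -c "
from h import *
print(sc(bot.read_state()['position']))"
```

```text
clock: 49.65
position: [0.5845, 0.1074, 0.1027]
tcp_rot: [3.068, -0.013, 3.059]
force: [0.7, 0.4, -0.3]
finger_gap: 0.045
finger_force: 0.0
clock: 50.35
position: [0.5856, 0.1091, 0.1042]
tcp_rot: [3.064, -0.011, 3.06]
force: [0.9, 5.4, 2.1]
finger_gap: 0.0107
finger_force: 39.0
[[0.001  0.2833]]
```

```bash
python3 steer.py '[0, 0, 0, -2.2, 0, 0, 0, 0, -4.4, 0, 0, 0, -0.4, -6.6, 0, 0, 0, -0.6, -8.8, 0, 0, 0, -1, -11, 0, 0, 0, -1.6, -13.2, 0, 0, 0.2, -2.2, -15.4, 0, 0, 0.2, -3, -17.4, 0]' 45
python3 steer.py '[0, 0, -0.8, -2, 0, 0, 0, -1.8, -4, 0, 0, 0, -2.8, -6, 0, 0, 0, -4, -8, 0, 0, 0, -5.2, -9.8, 0, 0, 0, -6.6, -11.6, 0, 0, 0, -8, -13.2, 0, 0, 0, -9.6, -14.8, 0]'
```

```text
clock: 51.15
position: [0.5839, 0.0884, 0.1905]
tcp_rot: [3.063, -0.01, 3.06]
force: [1.8, 7.4, -1.0]
finger_gap: 0.0102
finger_force: 43.7
clock: 51.95
position: [0.58, 0.0373, 0.2623]
tcp_rot: [3.058, -0.009, 3.061]
force: [-0.7, 13.4, 9.7]
finger_gap: 0.0104
finger_force: 43.9
```

In the tool's units: -0.034 m is -6.8, -0.029 m is -5.8.

```bash
python3 steer.py '[0, 0, 0, 0, 0, 0, 0, -1.6, -1.6, 0, 0, 0, -3.2, -3, 0, 0, 0, -5, -4.4, 0, 0, 0, -6.8, -5.8, 0]'
python3 steer.py '[0, 0, -1.8, -1.2, 0, 0, 0, -3.6, -2.4, 0, 0, 0, -5.6, -3.4, 0, 0, 0, -5.6, -3.4, 0, 0, 0, -5.6, -3.4, 0, 0, 0, -5.6, -3.4, 0, 0, 0, -5.6, -3.4, 0, 0, 0, -5.6, -3.4, 0]'
python3 - <<'E'
from h import *
p=bot.camera_params("top"); img=bot.camera("top"); cv2.imwrite("pics/top3.png",img)
for c in("orange","green","blue"):
    for k in blobs(img,c,8): print(c,len(k),k.mean(0),sc(ray(p,[k.mean(0)],.08)))
print(sc(bot.read_state()["position"]))
p=bot.camera_params("wrist"); img=bot.camera("wrist"); cv2.imwrite("pics/t2.png",img)
for c in("orange","green","blue"):
    for k in blobs(img,c,30): print(c,len(k),k.mean(0),sc(ray(p,[k.mean(0)],.08)))
E
```

```text
clock: 52.45
position: [0.5773, 0.0009, 0.2896]
tcp_rot: [3.059, -0.008, 3.061]
force: [-2.8, 10.7, 12.6]
finger_gap: 0.0102
finger_force: 45.0
clock: 53.25
position: [0.5748, -0.0303, 0.3039]
tcp_rot: [3.064, -0.009, 3.06]
force: [-4.2, 6.3, 13.3]
finger_gap: 0.0101
finger_force: 46.5
orange 191 [392.6702  82.1309] [[ 0.4576 -0.1983]]
orange 46 [530.8913 367.5652] [[-0.3735 -0.678 ]]
orange 43 [246.8372 137.907 ] [[0.2303 0.2398]]
green 66 [356.303 215.   ] [[ 0.0257 -0.1213]]
green 53 [311.7925 230.2264] [[-0.0354  0.01  ]]
blue 158 [533.5886 207.9114] [[ 0.1051 -0.6614]]
blue 151 [  6.5563 169.3775] [[0.0525 0.9697]]
blue 51 [317.8235 208.2353] [[ 0.034  -0.0018]]
blue 48 [297.6667 232.4792] [[-0.0468  0.0523]]
blue 19 [557.1579 310.8421] [[-0.199  -0.7479]]
[[0.0018 0.1434]]
orange 569 [278.4007 233.1002] [[0.0758 0.1533]]
orange 102 [113.4902 154.0098] [[-0.0275 -0.0393]]
green 178 [ 61.1573 195.5674] [[ 0.0211 -0.1061]]
green 160 [161.3    147.1125] [[-0.0351  0.0159]]
blue 625 [215.9856 180.4256] [[0.0055 0.0772]]
blue 145 [154.6483 203.1517] [[0.0326 0.0013]]
```

Run:
```python
from h import *
for cam,f in(("top","top3"),("wrist","t2")):
    p=bot.camera_params(cam); h=cv2.cvtColor(cv2.imread(f"pics/{f}.png"),cv2.COLOR_BGR2HSV)
    for y in(.06,.03,.01,-.01,-.03,-.05):
        row=[]
        for x in(-.06,-.04,-.02,0,.02,.04,.06):
            u=proj(p,[np.r_[MARK+x*EX+y*EY,.06]])[0].astype(int); row.append(tuple(int(a) for a in np.median(h[u[1]-1:u[1]+2,u[0]-1:u[0]+2].reshape(-1,3),0)))
        print(cam,y,row)
```

```text
top 0.06 [(102, 66, 108), (76, 64, 106), (42, 57, 146), (40, 51, 177), (42, 45, 197), (43, 45, 215), (43, 42, 212)]
top 0.03 [(30, 255, 255), (30, 255, 255), (30, 255, 254), (30, 255, 254), (30, 255, 254), (30, 255, 254), (30, 255, 228)]
top 0.01 [(73, 122, 234), (70, 85, 236), (67, 196, 238), (30, 255, 255), (106, 187, 255), (30, 185, 255), (32, 177, 255)]
top -0.01 [(30, 255, 255), (30, 253, 255), (41, 211, 248), (30, 255, 255), (102, 6, 255), (30, 3, 255), (107, 157, 255)]
top -0.03 [(31, 47, 146), (21, 150, 255), (21, 197, 255), (30, 28, 192), (120, 9, 250), (120, 8, 248), (120, 12, 252)]
top -0.05 [(30, 213, 210), (21, 140, 255), (22, 184, 255), (116, 29, 124), (124, 6, 248), (120, 6, 247), (117, 10, 252)]
wrist 0.06 [(106, 150, 104), (107, 149, 106), (107, 146, 107), (107, 144, 107), (107, 144, 107), (107, 143, 106), (107, 146, 107)]
wrist 0.03 [(67, 157, 199), (30, 148, 248), (30, 141, 250), (30, 143, 247), (30, 141, 250), (30, 142, 247), (30, 142, 247)]
wrist 0.01 [(66, 150, 228), (66, 125, 222), (66, 146, 209), (39, 149, 203), (109, 182, 141), (109, 180, 139), (109, 188, 142)]
wrist -0.01 [(30, 140, 246), (30, 140, 246), (30, 141, 247), (29, 143, 249), (108, 182, 235), (15, 2, 246), (23, 2, 246)]
wrist -0.03 [(30, 141, 248), (110, 30, 118), (111, 30, 118), (112, 26, 116), (114, 5, 237), (114, 5, 235), (15, 8, 183)]
wrist -0.05 [(30, 142, 246), (105, 10, 246), (30, 2, 243), (108, 22, 114), (114, 5, 237), (115, 5, 235), (114, 5, 235)]
```

The rows are not in the units I measure in: shifts go in units of 5 mm and turns go in units of 0.1 rad. I convert before sending: 0.07 m is 14, 0.062 m is 12.4.

```bash
python3 steer.py '[0, 0, 2, 1, 0, 0, 0, 3.8, 2.2, 0, 0, 0, 5.6, 3.4, 0, 0, 0, 7.4, 4.8, 0, 0, 0, 9.2, 6.2, 0, 0, 0, 10.8, 7.6, 0, 0, 0, 12.4, 9.2, 0, 0, 0, 14, 10.8, 0]'
python3 steer.py '[0, 0, 1.4, 1.6, 0, 0, 0, 2.8, 3.4, 0, 0, 0, 4, 5.2, 0, 0, 0, 5.2, 7.2, 0, 0, 0, 6.2, 9.2, 0, 0, 0, 7.2, 11.2, 0, 0, 0, 8, 13.2, 0, 0, 0, 8.8, 15.2, 0]'
python3 steer.py '[0, 0, 0.6, 2.2, 0, 0, 0, 1.2, 4.4, 0, 0, 0, 1.6, 6.6, 0, 0, 0, 1.8, 8.8, 0, 0, 0, 2, 11, 0, 0, 0, 2.2, 13.2, 0, 0, 0, 2.2, 14.4, 0, 0, 0, 2.2, 15.2, 0]'
python3 -c "
from h import *
print(sc(bot.read_state()['position']))"
```

```text
clock: 54.15
position: [0.5806, 0.0431, 0.254]
tcp_rot: [3.066, -0.009, 3.06]
force: [-1.1, 5.0, 6.2]
finger_gap: 0.0105
finger_force: 47.7
clock: 54.95
position: [0.5843, 0.0918, 0.1799]
tcp_rot: [3.067, -0.01, 3.059]
force: [1.7, 5.1, 1.8]
finger_gap: 0.0106
finger_force: 49.9
clock: 55.75
position: [0.5857, 0.109, 0.1046]
tcp_rot: [3.065, -0.009, 3.06]
force: [3.8, 8.8, 2.3]
finger_gap: 0.0105
finger_force: 51.9
[[0.0011 0.2832]]
```

In the tool's units: -0.2 m is -40, -0.18 m is -36.

```bash
python3 steer.py '[0.045, 0, 0, 0, 0, 0.045, 0, 0, 0, 0, 0.045, 0, 0, 0, 0, 0.045, 0, 0, -6, 0, 0.045, 0, 0, -16, 0, 0.045, 0, 0, -26, 0, 0.045, 0, 0, -36, 0, 0.045, 0, 0, -40, 0]'
python3 -c "
from h import *
print(shift(slot(.04,-.04,.3),3.058))"
```

```text
clock: 56.55
position: [0.5869, 0.0916, 0.3097]
tcp_rot: [3.068, -0.004, 3.058]
force: [-0.0, 0.2, -0.3]
finger_gap: 0.0448
finger_force: 0.0
[-0.0365 -0.3058 -0.0129 -0.0002]
```

In the tool's units: -0.306 m is -61.2, -0.28 m is -56.

```bash
python3 steer.py '[0, -1, -8, 0, 0, 0, -2, -16, -2, 0, 0, -3, -24, -2.6, 0, 0, -4, -32, -2.6, 0, 0, -5, -40, -2.6, 0, 0, -6, -48, -2.6, 0, 0, -7.2, -56, -2.6, 0, 0, -7.3, -61.2, -2.6, 0]'
python3 steer.py '[0, 0, 0, 0, 0, 0, 0, 0, 0, 0, 0, 0, 0, 0, 0]'
cat >> h.py <<'E'
def lineup(img,p):
    """pan ends at the -y rim strip (z .1) and black line, red on the rail"""
    h=cv2.cvtColor(img,cv2.COLOR_BGR2HSV); out={}
    xs=np.arange(-.16,.16,.0005); best=None
    for y in np.arange(-.0755,-.060,.001):
        uv=proj(p,np.array([np.r_[MARK+x*EX+y*EY,.1] for x in xs])).round().astype(int); ok=(uv[:,0]>=0)&(uv[:,0]<560)&(uv[:,1]>=0)&(uv[:,1]<420)
        c=h[uv[:,1].clip(0,419),uv[:,0].clip(0,559)].astype(int); yel=ok&(c[:,0]>18)&(c[:,0]<38)&(c[:,1]>90)
        X=xs[yel]; 
        if len(X)>100:
            g=xs[~yel&(xs>X.min()+.07)&(xs<X.max()-.07)]
            out[round(y,4)]=(X.min(),X.max(),(X.min()+X.max())/2,g.mean() if len(g) else None)
    red=[]
    for y in np.arange(-.079,-.073,.001):
        uv=proj(p,np.array([np.r_[MARK+x*EX+y*EY,.054] for x in xs])).round().astype(int)
        c=h[uv[:,1].clip(0,419),uv[:,0].clip(0,559)].astype(int); r=((c[:,0]<8)|(c[:,0]>172))&(c[:,1]>120)&(c[:,2]>60)&(abs(xs)<.02)
        if r.any(): red.append((round(y,4),xs[r].mean()))
    return out,red
E
python3 - <<'E'
from h import *
p=bot.camera_params("wrist"); img=bot.camera("wrist"); cv2.imwrite("pics/w11.png",img); np.save("w11.npy",p)
print(pan(img,p)); o,r=lineup(img,p)
for k in o: print(k,o[k])
print(r,sc(bot.read_state()["position"]))
for c in("orange","green","blue"):
    for k in blobs(img,c,60)[:3]: print(c,len(k),k.mean(0),sc(ray(p,[k.mean(0)],.08)))
E
```

```text
clock: 57.35
position: [0.5955, -0.219, 0.2933]
tcp_rot: [3.069, -0.013, 3.056]
force: [0.2, 0.1, -0.6]
finger_gap: 0.0002
finger_force: 0.0
clock: 57.65
position: [0.596, -0.2148, 0.2941]
tcp_rot: [3.068, -0.012, 3.059]
force: [-0.1, 0.9, -0.3]
finger_gap: -0.0001
finger_force: 0.0
{'off_mm': np.float64(1.5), 'yaw': np.float64(-0.001), 'size': array([132. , 176.4]), 'c': array([ 1.5, -6.7]), 'red_mm': np.float64(-0.3)}
-0.0725 (np.float64(-0.08699999999999994), np.float64(0.07900000000000021), np.float64(-0.003999999999999865), np.float64(-0.0060156249999998666))
-0.0715 (np.float64(-0.08649999999999994), np.float64(0.10000000000000023), np.float64(0.006750000000000145), np.float64(0.0010000000000001397))
-0.0705 (np.float64(-0.08649999999999994), np.float64(0.10000000000000023), np.float64(0.006750000000000145), np.float64(0.0010000000000001397))
-0.0695 (np.float64(-0.08649999999999994), np.float64(0.08900000000000022), np.float64(0.0012500000000001399), np.float64(0.0015000000000001401))
-0.0685 (np.float64(-0.08649999999999994), np.float64(0.08900000000000022), np.float64(0.0012
[... 1077 characters left out ...]
0012500000000001399), np.float64(0.010000000000000148))
[(np.float64(-0.079), np.float64(0.000250000000000139)), (np.float64(-0.078), np.float64(0.000250000000000139)), (np.float64(-0.077), np.float64(0.000250000000000139)), (np.float64(-0.076), np.float64(0.0005000000000001392)), (np.float64(-0.075), np.float64(0.0022500000000001408))] [[ 0.0383 -0.0384]]
orange 106 [464.5283 313.7453] [[0.2371 0.2357]]
orange 100 [270.66 122.12] [[-0.0277 -0.0383]]
orange 54 [550.9259 199.6852] [[0.0713 0.3295]]
green 183 [201.2623 167.8525] [[ 0.0242 -0.1206]]
green 152 [307.3684 117.4868] [[-0.0329  0.0044]]
blue 706 [454.2521 142.8414] [[-0.003   0.1862]]
blue 139 [298.8561 175.4604] [[ 0.0347 -0.0048]]
```

In the tool's units: -0.02 m is -4.

```bash
python3 steer.py '[0, 0, 0, -4, 0, 0, 0, 0, -4, 0, 0, 0, 0, -4, 0, 0, 0, 0, -4, 0, 0, 0, 0, -4, 0, 0, 0, 0, -4, 0, 0, 0, 0, -4, 0, 0, 0, 0, -4, 0]'
python3 steer.py '[0, 0, 0, 0, 0, 0, 0, 0, 0, 0, 0, 0, 0, 0, 0, 0, 0, 0, 0, 0, 0, 0, 0, 0, 0, 0, 0, 0, 0, 0, 0, 0, 0, 0, 0, 0, 0, 0, 0, 0]'
python3 - <<'E'
from h import *
p=bot.camera_params("wrist"); img=bot.camera("wrist")
print(pan(img,p)); o,r=lineup(img,p); print(o.get(-.0675),r)
top=bot.camera("top"); pt=bot.camera_params("top")
for k in blobs(top,"orange",20): print("top or",k.mean(0),sc(ray(pt,k,.146)).min(0),sc(ray(pt,k,.146)).max(0))
E
```

```text
clock: 58.5
position: [0.5962, -0.2171, 0.3137]
tcp_rot: [3.068, -0.012, 3.059]
force: [-0.1, 0.2, -0.0]
finger_gap: 0.0002
finger_force: 0.0
clock: 59.3
position: [0.5962, -0.2171, 0.3139]
tcp_rot: [3.068, -0.012, 3.059]
force: [1.0, 0.8, -0.3]
finger_gap: -0.0002
finger_force: 0.0
{'off_mm': np.float64(1.4), 'yaw': np.float64(0.001), 'size': array([177.1, 131.6]), 'c': array([ 1.4, -6.8]), 'red_mm': np.float64(0.1)}
(np.float64(-0.08599999999999994), np.float64(0.08900000000000022), np.float64(0.0015000000000001401), np.float64(0.0015000000000001401)) [(np.float64(-0.079), np.float64(1.3877787807814457e-16)), (np.float64(-0.078), np.float64(1.3877787807814457e-16)), (np.float64(-0.077), np.float64(1.3877787807814457e-16)), (np.float64(-0.076), np.float64(1.3877787807814457e-16)), (np.float64(-0.075), np.float64(1.3877787807814457e-16))]
top or [390.3881  82.1644] [ 0.4115 -0.3149] [ 0.4495 -0.0446]
top or [227.1186 208.6864] [-0.0555  0.2395] [0.0505 0.2796]
top or [14.375  73.8571] [0.3256 0.9248] [0.3458 0.9846]
top or [530.8913 367.5652] [-0.393  -0.6575] [-0.3364 -0.6283]
top or [246.7907 137.9535] [0.198  0.2159] [0.2332 0.2552]
```

```bash
python3 -c "
from bench import bot
print(bot.sign_off())"
```

```text
the job is handed in; nothing more can be done
None
```

The job is handed in at about 59 s on the clock: the pan was bedded about 15 mm past and then about 15 mm short of the mark, all four parts were tipped into it, the tray is back down level, and the pan stands about 1 mm past the mark by camera.

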